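Change the feed rollers of a copier and box up the worn ones

ROBOT

A 6-joint arm with a two-finger parallel gripper is mounted at the origin on the work surface. World frame = base frame: x ahead of the robot, y to its left, z up, the work surface at z = 0. Lengths are in m, angles in degrees, forces in N, time in s.
With the tool pointing down it reaches from about 0.4 to 0.825 m from the base axis. Payload 7 kg.
Tool frame: the origin (TCP) lies on the centre line of the jaws, within the pads' length; the fingertips stand 11 mm ahead of it and the grasp point (between the pads) lies 8 mm behind it; z points along the fingers, y is the direction in which the jaws open and shut (so a half turn about z gives the same grasp; the last joint's range is limited). The gripper opens to 88 mm and grips with 3 to 60 N. Pads are 19 mm wide; open, the fingers measure 130 mm over their backs; the gripper's body (78 mm by 193 mm) begins 47 mm behind the grasp point.
Start: joints at [-58.78, 20.546, 0.682, 0, -70.136, -16.507], TCP at [0.171, -0.653, 0.238] pointing down, gripper open.
Joint ranges: [-176.03, 176.03], [-82.01, 121.73], [-58.28, 71.71], [-173.87, 95.51], [-174.79, -0.11], [-173.66, 173.66]. Speed limits (degrees/s): [136.94, 136.94, 172.46, 180, 180, 180].

INTERFACE

Orientations are given as [roll, pitch, yaw] about the fixed x, y, z axes, in that order (R = Rz(yaw) Ry(pitch) Rx(roll)).
In Python, from plant import ctrl, cams, order gives the robot as it stands.
- The arm moves only by the tool jog_arm, never from a script. Its argument "motion" is a list of rows, each an object with "offset": the shift along the tool's x, y, z in mm, a list of three; "roll": the turn about the tool's z in rad; "hand": the finger opening in mm, from 0 to 87.6. A call has 1 to 20 rows; each row is the pose to reach, as a shift and turn from the pose commanded when the call began, along the tool's axes at that moment; what a row does not reach only later rows make up. A row lasts 1/12 s, in which the tool goes at most 41.7 mm and 7.16 degrees, less where a joint would pass 70% of its speed; a pose out of reach is approached as far as the arm can. A call with a gripper value outside its range is refused whole. The fingers move at their own pace and stop on an object; the grip force is fixed at half the most. Time passes only in rows, so rows that repeat a pose let the fingers close. It gives the time, the measured TCP pose, the force and the opening at its end, in the units of the state.
- ctrl.get_obs(): the state, without advancing time (a new reading comes with each control period).
- cams.snapshot(name): name is "scene" or "top" or "wrist"; returns a dict with "img" (384x512x3 uint8, red, green, blue), "K" (3x3 intrinsics, pixels), "cam_to_world" (4x4, takes a point from camera to world coordinates); the wrist camera has in their place "T_tool_cam" (4x4, takes a point from camera to tool coordinates, whose origin is the TCP and whose axes are the flange's). Camera axes: x right, y down, z forward; pixel columns grow to the right and rows downward; lengths in m; the calibration is good to about 2 mm. A picture is of the moment at which its call begins: read the wrist's pose just before it. There is no depth.
- order.close_job(): hands the job in, once; it reports no verdict.
The state is a dict: "clock": time; "joint_pos": joint angles; "qvel": joint speeds; "tau": joint torques, N m; "tool_pos": TCP position; "orientation": TCP orientation; "force": force on the tool from outside, world axes, zero at the start; "moment": the same for the moment, N m; "opening": finger opening in m.
Only numpy, scipy, OpenCV 4.12 (cv2) and the standard library are available. Lean on these libraries where they do the work, as an engineer would, in place of code of your own. Each camera call takes 0.05 s, during which the arm holds its last target. There are 200 camera calls.

TASK

Change the rollers on the copier's feed unit: pull every worn roller that is still on a shaft and put it in the parts tub, and push a new roller fully home on each of the three splined shafts, rocking it until its teeth mesh. With all three home, swing the keeper bar in across the shaft ends until it clicks into its detent, and snap the lid down flat on the tub with the worn rollers inside. Leave the stapler, the stamp and the screwdriver where they are.

Things in the scene. Friction and masses are not known exactly. Their poses are not given: they have to be found in the camera images.
- worn_a_mid (a point): worn roller, smooth bald tread, otherwise like a new one; at the start fully home on a shaft, from which it pulls straight up with under 3 N; it may be absent (already taken away). 44 mm in diameter, 36 mm high, 60 g, bore upright (z). The point is its centre, 18 mm above its underside.
- worn_b_mid (a point): worn roller, smooth bald tread, otherwise like a new one; at the start fully home on a shaft, from which it pulls straight up with under 3 N; it may be absent (already taken away). 44 mm in diameter, 36 mm high, 60 g, bore upright (z). The point is its centre, 18 mm above its underside.
- worn_c_mid (a point): worn roller, smooth bald tread, otherwise like a new one; at the start fully home on a shaft, from which it pulls straight up with under 3 N; it may be absent (already taken away). 44 mm in diameter, 36 mm high, 60 g, bore upright (z). The point is its centre, 18 mm above its underside.
- new_a_mid (a point): new roller, finely ribbed dark tread on a white hub; stands on end on the desk left of the feed unit. 44 mm in diameter, 36 mm high, 60 g, bore upright (z). The point is its centre, 18 mm above its underside. Six teeth in the bore, 3.2 mm wide, tips on an 18 mm circle, roots on 26 mm, 60 degrees apart, the first 30 degrees from its x axis.
- new_b_mid (a point): new roller, finely ribbed dark tread on a white hub; stands on end on the desk left of the feed unit. 44 mm in diameter, 36 mm high, 60 g, bore upright (z). The point is its centre, 18 mm above its underside. Six teeth in the bore, 3.2 mm wide, tips on an 18 mm circle, roots on 26 mm, 60 degrees apart, the first 30 degrees from its x axis.
- new_c_mid (a point): new roller, finely ribbed dark tread on a white hub; stands on end on the desk left of the feed unit. 44 mm in diameter, 36 mm high, 60 g, bore upright (z). The point is its centre, 18 mm above its underside. Six teeth in the bore, 3.2 mm wide, tips on an 18 mm circle, roots on 26 mm, 60 degrees apart, the first 30 degrees from its x axis.
- unit: copier paper feed unit lying on its rear frame: fixed steel pan 320 x 130 mm, 18 mm high, lips 24 mm high along the long sides. Origin on the desk below the middle shaft; x along the row of shafts from near to far, z up. A block 59 mm high at its near end (135 mm before the origin) holds the keeper's spring ball; the keeper's pivot post is 135 mm beyond the origin.
- shaft_near_home (a point): the upright splined steel shaft nearest the robot; three stand in a row, 70 mm apart. The point is on the axis where the centre of a roller that is fully home lies: 18 mm above the seat, a 24 mm collar 30 mm above the desk. Six splines, 3.2 mm wide, over a 23.2 mm circle, the first along its x axis, with chamfered ends, reach 22 mm above the seat; a plain tapered nose (16.4 mm, tip 10 mm) goes on to 34 mm.
- shaft_middle_home (a point): the middle shaft, as the near one. A roller meshes, with about 8 degrees of play either way, when its x axis is turned like the shaft's or a multiple of 60 degrees from it. Out of mesh it stops on the spline ends, 22 mm too high, and goes down when turned while pressed lightly.
- shaft_far_home (a point): the shaft farthest from the robot, as the near one. Each of the three shafts is turned to a different angle about its axis.
- keeper (a joint): angle of the keeper bar (aluminium, 300 x 16 x 7 mm), swinging level about an upright pivot at the unit's far end, underside 73 mm above the desk, 7 mm over rollers that are home. 0: across the shaft ends, at its stop, in the detent; grows as it swings out to the unit's +y side (left), 1.2 to 1.4 at the start. Stays where left. Under 0.06 rad a rib rides over a spring ball (5 to 8 N), then drops in.
- keeper_knob (a point): upright round black knob near the keeper bar's free end, 14 mm in diameter, from 80 to 108 mm above the desk, to be pinched or pushed sideways; the point is half-way up it, 255 mm from the pivot. About 0.5 N moves it before the detent.
- keeper_pivot (a point): the keeper bar's upright pivot axis, at the height of the knob's middle.
- tub: fixed open plastic parts tub for the worn rollers, outside 117 mm along its x, 187 mm along its y, 62 mm high, walls and floor 3.5 mm; origin under its centre, on the desk. A black spring catch 30 mm wide stands out 5 mm from each short end, below the rim.
- lid_mid (a point): the tub's lid, 127 mm along its x, 197 mm along its y, 110 g: a 4 mm plate with a slotted clip hanging at each short end and a raised grip rib on top (18 mm across x, 80 mm along y, 28 mm high). Lies flat on the desk, clips down. The point is the middle of the rib, half-way up it, 14 mm above the plate and 40 mm above the clips' feet; z up. Either way round fits.
- lid_home (a point): where the lid's point lies once the lid is snapped on: over the tub's centre, 80 mm above the desk; the lid's y then lies along the tub's y. It has 1.5 to 2 mm of play all round; its clips meet the catches about 16 mm above home, and pressing down with 10 to 20 N snaps them.
- stapler: black desk stapler, 140 x 32 x 50 mm, a bystander at the left; origin under its base.
- stamp: wooden rubber stamp, 50 x 30 mm foot, 66 mm high, a bystander beyond the feed unit; origin under its foot.
- screwdriver: screwdriver lying beyond the feed unit, a bystander; origin on the desk under its middle.
There are look-alikes about, which are no part of the job. Leave any pink look-alike of the part that bears worn_b_mid alone. What is shaped like the part that bears new_a_mid but pink is not meant.

How it is judged:
By the outcome, as a careful person would: the job done as asked, in the order asked, and still so for the second after the job is handed in, with the robot touching nothing.
Of worn_a, worn_b, worn_c only 1 to 3 are there at a start; the rules pass over those that are not, and their reading is None.
At some moment in a run one of new_a, new_b, new_c, lid may be knocked a few centimetres aside while the robot is not near it.
It also fails if it takes over 210 s, if anything falls off the work surface, if the arm or the gripper's body presses on something with over 40 N, if the wrist force passes 120 N, or if a joint passes its speed limit or range.

## Working session

There is one attempt and no reset: what is moved stays moved. The work goes in short steps, Python scripts to look and compute and a tool call to move; the robot and the scene stay as the last step left them, time stands still between calls to the robot, and variables do not carry over. Pictures are saved under pics/ and viewed, about 12 in all and at most 16, crops included, and the job is handed in when it is done.

Besides the shell and the picture viewer there is one more tool, called after "Request:" in YAML: its name, and indented under it one key for each argument. jog_arm: Moves the arm, as the interface text tells. Its arguments: {"type":"object","properties":{"motion":{"type":"array"}},"required":["motion"]}

```bash
mkdir -p pics; ls
cat > h.py <<'E'
import numpy as np, cv2
from plant import ctrl,cams,order
from scipy.spatial.transform import Rotation as R
def snap(n,f):
    o=ctrl.get_obs(); s=cams.snapshot(n); s={k:v for k,v in s.items()}
    if n=='wrist':
        T=np.eye(4); T[:3,:3]=R.from_euler('xyz',o['orientation'],degrees=True).as_matrix(); T[:3,3]=o['tool_pos']
        s['cam_to_world']=T@s['T_tool_cam']
    np.savez('pics/'+f+'.npz',**s); cv2.imwrite('pics/'+f+'.png',s['img'][:,:,::-1]); return s
def load(f): return np.load('pics/'+f+'.npz')
def p2w(s,u,v,z):
    T=np.array(s['cam_to_world']); d=T[:3,:3]@np.linalg.inv(s['K'])@np.array([u,v,1.]); c=T[:3,3]
    return c+d*(z-c[2])/d[2]
def w2p(s,p):
    T=np.linalg.inv(np.array(s['cam_to_world'])); q=s['K']@(T[:3,:3]@np.array(p)+T[:3,3]); return q[:2]/q[2]
E
python3 - <<'E'
from h import *
o=ctrl.get_obs()
for k,v in o.items(): print(k,v)
a=snap('scene','s0');b=snap('top','t0')
for s in(a,b): print(s['K'],s['cam_to_world'])
for n in 'st':
    im=cv2.imread(f'pics/{n}0.png'); cv2.imwrite(f'pics/{n}0b.png',cv2.resize(im,(800,600),interpolation=cv2.INTER_CUBIC))
E
```

```text
pics
clock 0.0
joint_pos [-5.87810439e+01  2.05907653e+01  6.33314198e-01 -1.80481188e-02
 -7.01358260e+01 -1.65075212e+01]
qvel [-0.04590909  0.01354308  0.02013866  0.09946409  0.01360893  0.01725644]
tau [ 3.51971694e-04 -5.82717919e+01  2.93067473e+01  6.99775279e+00
  6.99288736e-03 -1.31287738e-04]
tool_pos [ 0.17126748 -0.6524242   0.23663326]
orientation [ 1.79905746e+02 -1.02390762e-02 -1.65294703e+02]
force [0.35302847 0.06938749 0.45940216]
moment [-0.0146968   0.03145963  0.03410044]
opening 0.08749673615975079
[[460.59579359   0.         252.13657893]
 [  0.         460.59579359 188.66566775]
 [  0.           0.           1.        ]] [[-0.52772657  0.64245064 -0.55566343  1.18813485]
 [ 0.84923853  0.38575294 -0.36053931  0.46830592]
 [-0.01727991 -0.66215697 -0.74916591  0.94098621]
 [ 0.          0.          0.          1.        ]]
[[421.72514671   0.         258.6875804 ]
 [  0.         421.72514671 184.31690989]
 [  0.           0.           1.        ]] [[-0.01963703 -0.99861172  0.04887755  0.50944149]
 [-0.99934105  0.02109703  0.0295361   0.03150723]
 [-0.03052627 -0.04826534 -0.99836797  1.20262588]
 [ 0.          0.          0.          1.        ]]
```

View pics/t0b.png

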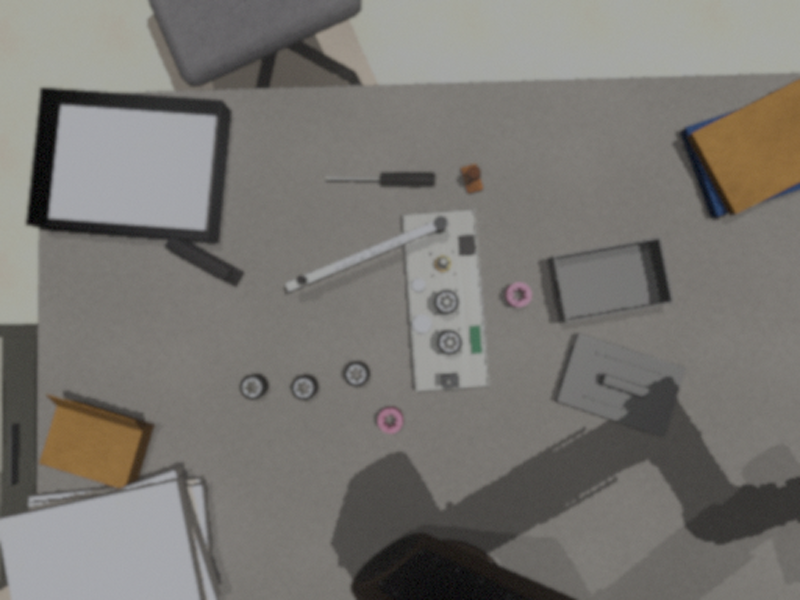

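View pics/s0b.png

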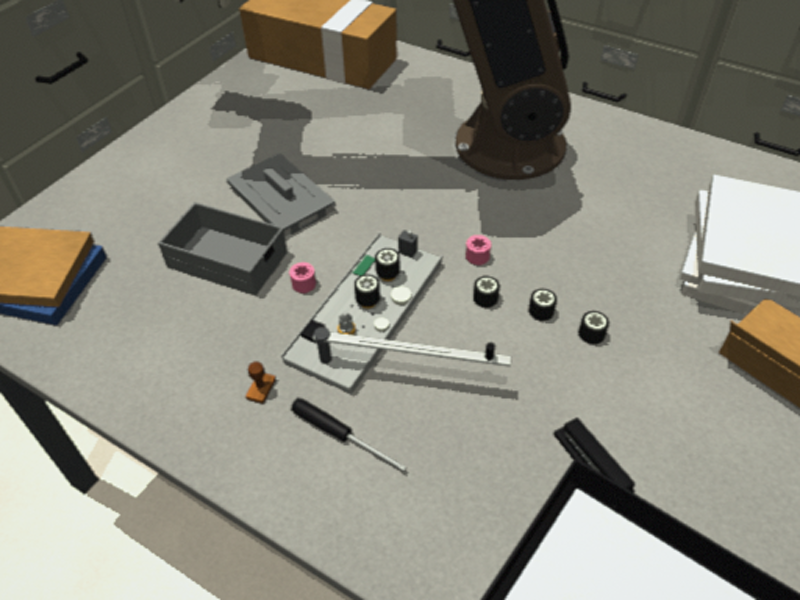

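Run:
```python
from h import *
t=load('t0');s=load('s0');k=1.5625
def P(n,a,za,b=None):
    x=p2w(t,a[0]/k,a[1]/k,za); y=p2w(s,b[0]/k,b[1]/k,za) if b else None
    print(n,x.round(3),None if y is None else y.round(3))
P('newA',(253,385),.036,(595,320)); P('newB',(304,386),.036,(544,297)); P('newC',(356,373),.036,(487,285))
P('wnear',(449,342),.066,(388,257)); P('wmid',(446,301),.066,(368,284)); P('farnose',(442,262),.064,(347,315))
P('knob',(301,279),.108,(490,345)); P('pivot',(440,223),.1,(321,332))
P('block',(448,379),.059,(408,236))
for n,a in dict(tubA=(549,258),tubB=(658,240),tubC=(669,303),tubD=(559,322)).items(): P(n,a,.062)
for n,a in dict(panA=(403,214),B=(473,211),C=(488,385),D=(415,391)).items(): P(n,a,.02)
for n,a in dict(lidA=(576,335),B=(682,374),C=(665,436),D=(556,402)).items(): P(n,a,.026)
P('rib1',(600,377),.054);P('rib2',(648,392),.054);P('rib',(625,386),.054,(279,180))
P('pinkN',(391,420),.036);P('pinkR',(518,294),.036)
```

```text
newA [0.4   0.338 0.036] [0.396 0.34  0.036]
newB [0.397 0.247 0.036] [0.392 0.25  0.036]
newC [0.418 0.154 0.036] [0.417 0.156 0.036]
wnear [ 0.471 -0.01   0.066] [ 0.471 -0.007  0.066]
wmid [ 0.541 -0.006  0.066] [ 0.541 -0.002  0.066]
farnose [ 0.609 -0.001  0.064] [0.613 0.005 0.064]
knob [0.582 0.236 0.108] [0.581 0.238 0.108]
pivot [0.672 0.002 0.1  ] [0.684 0.009 0.1  ]
block [ 0.407 -0.007  0.059] [ 0.404 -0.008  0.059]
tubA [ 0.612 -0.186  0.062] None
tubB [ 0.639 -0.373  0.062] None
tubC [ 0.53  -0.387  0.062] None
tubD [ 0.501 -0.199  0.062] None
panA [0.701 0.066 0.02 ] None
B [ 0.704 -0.06   0.02 ] None
C [ 0.392 -0.079  0.02 ] None
D [0.383 0.051 0.02 ] None
lidA [ 0.477 -0.236  0.026] None
B [ 0.406 -0.418  0.026] None
C [ 0.298 -0.385  0.026] None
D [ 0.36  -0.197  0.026] None
rib1 [ 0.405 -0.268  0.054] None
rib2 [ 0.378 -0.349  0.054] None
rib [ 0.389 -0.31   0.054] [ 0.394 -0.304  0.054]
pinkN [0.335 0.094 0.036] None
pinkR [ 0.552 -0.134  0.036] None
```

Request:
jog_arm:
  motion:
    - {"offset": [-100, 100, -60], "roll": 0.1, "hand": 87}
    - {"offset": [-522, 533, -63], "roll": 0.195, "hand": 87}
    - {"offset": [-522, 533, -63], "roll": 0.195, "hand": 87}
    - {"offset": [-522, 533, -63], "roll": 0.195, "hand": 87}
    - {"offset": [-522, 533, -63], "roll": 0.195, "hand": 87}
    - {"offset": [-522, 533, -63], "roll": 0.195, "hand": 87}
    - {"offset": [-522, 533, -63], "roll": 0.195, "hand": 87}
    - {"offset": [-522, 533, -63], "roll": 0.195, "hand": 87}
    - {"offset": [-522, 533, -63], "roll": 0.195, "hand": 87}
    - {"offset": [-522, 533, -63], "roll": 0.195, "hand": 87}
    - {"offset": [-522, 533, -63], "roll": 0.195, "hand": 87}
    - {"offset": [-522, 533, -63], "roll": 0.195, "hand": 87}
    - {"offset": [-522, 533, -63], "roll": 0.195, "hand": 87}
    - {"offset": [-522, 533, -63], "roll": 0.195, "hand": 87}
    - {"offset": [-522, 533, -63], "roll": 0.195, "hand": 87}
    - {"offset": [-522, 533, -63], "roll": 0.195, "hand": 87}
    - {"offset": [-522, 533, -63], "roll": 0.195, "hand": 87}
    - {"offset": [-522, 533, -63], "roll": 0.195, "hand": 87}
    - {"offset": [-522, 533, -63], "roll": 0.195, "hand": 87}
    - {"offset": [-522, 533, -63], "roll": 0.195, "hand": 87}

```text
clock: 1.77
tool_pos: [0.5415, -0.0027, 0.2996]
orientation: [-180.0, -0.1, -176.3]
force: [-0.3, -0.6, -1.0]
opening: 0.0866
```

```bash
cat >> h.py <<'E'
def go(*wps):
    "tool-frame offset (mm) and roll from the present pose to world waypoints x,y,z,yaw"
    o=ctrl.get_obs(); Rm=R.from_euler('xyz',o['orientation'],degrees=True).as_matrix(); y0=o['orientation'][2]
    for w in wps:
        d=Rm.T@(np.array(w[:3])-o['tool_pos'])*1000; r=-((w[3]-y0+180)%360-180)
        print(w,'->',d.round(1),'roll',round(np.radians(r),3))
def st():
    o=ctrl.get_obs(); print('t',round(o['clock'],2),'tcp',np.round(o['tool_pos'],4),'rpy',np.round(o['orientation'],2),'F',np.round(o['force'],1),'M',np.round(o['moment'],2),'op',round(o['opening']*1000,1),'q',np.round(o['joint_pos'],0))
E
python3 - <<'E'
from h import *
st(); s=snap('wrist','w0'); print(s['T_tool_cam'])
t=load('t0')
for n,p in dict(n=(.471,-.009,.066),m=(.541,-.004,.066),f=(.611,0,.064)).items(): print(n,w2p(s,p))
cv2.imwrite('pics/w0b.png',cv2.resize(s['img'][:,:,::-1],(800,600),interpolation=cv2.INTER_CUBIC))
E
```

```text
t 1.77 tcp [ 0.5415 -0.0027  0.2996] rpy [-1.7999e+02 -9.0000e-02 -1.7629e+02] F [-0.3 -0.6 -1. ] M [-0.05 -0.02  0.04] op 86.6 q [  20.    6.  -10.   -0.  -74. -107.]
[[ 3.36434789e-04 -9.50072930e-01 -3.12027747e-01  8.41536119e-02]
 [ 9.99999864e-01  4.44275533e-04 -2.74524991e-04  7.43444034e-04]
 [ 3.99445056e-04 -3.12027612e-01  9.50072950e-01 -1.47145428e-01]
 [ 0.00000000e+00  0.00000000e+00  0.00000000e+00  1.00000000e+00]]
n [254.83389154 115.45548447]
m [255.22930111 166.53576758]
f [254.92963259 211.64941892]
```

View pics/w0b.png

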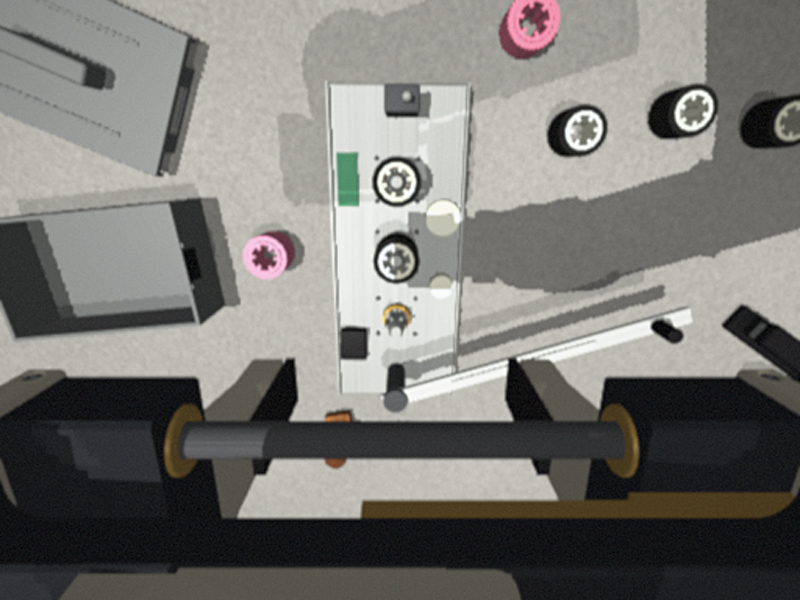

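Run:
```python
from h import *
s=load('w0');k=1.5625
for n,u,v,z in [('near',397,181,.066),('mid',396,258,.066),('far',397,328,.064),('farcollar',397,318,.03),('post',395,400,.108),('knob',677,336,.108),('block',402,88,.059),('newC',585,130,.036),('newB',695,110,.036)]:
    print(n,p2w(s,u/k,v/k,z).round(4))
go((.471,-.008,.10,-176.5),(.471,-.008,.044,-176.5))
```

```text
near [ 0.4716 -0.01    0.066 ]
mid [ 0.5391 -0.0067  0.066 ]
far [ 0.6083 -0.0015  0.064 ]
farcollar [ 0.6104 -0.0016  0.03  ]
post [6.611e-01 4.000e-04 1.080e-01]
knob [0.5826 0.2392 0.108 ]
block [ 0.3979 -0.0105  0.059 ]
newC [0.4176 0.1557 0.036 ]
newB [0.395  0.2498 0.036 ]
(0.471, -0.008, 0.1, -176.5) -> [ 69.6   0.4 199.9] roll 0.002
(0.471, -0.008, 0.044, -176.5) -> [ 69.5   0.4 255.9] roll 0.002
```

Request:
jog_arm:
  motion:
    - {"offset": [70, 0, 180], "roll": 0, "hand": 87}
    - {"offset": [70, 0, 180], "roll": 0, "hand": 87}
    - {"offset": [70, 0, 200], "roll": 0, "hand": 87}
    - {"offset": [70, 0, 200], "roll": 0, "hand": 87}
    - {"offset": [70, 0, 200], "roll": 0, "hand": 87}
    - {"offset": [70, 0, 220], "roll": 0, "hand": 87}
    - {"offset": [70, 0, 240], "roll": 0, "hand": 87}
    - {"offset": [70, 0, 256], "roll": 0, "hand": 87}
    - {"offset": [70, 0, 256], "roll": 0, "hand": 80}
    - {"offset": [70, 0, 256], "roll": 0, "hand": 70}
    - {"offset": [70, 0, 256], "roll": 0, "hand": 60}
    - {"offset": [70, 0, 256], "roll": 0, "hand": 50}
    - {"offset": [70, 0, 256], "roll": 0, "hand": 40}
    - {"offset": [70, 0, 256], "roll": 0, "hand": 30}
    - {"offset": [70, 0, 256], "roll": 0, "hand": 30}
    - {"offset": [70, 0, 256], "roll": 0, "hand": 30}
    - {"offset": [70, 0, 256], "roll": 0, "hand": 30}
    - {"offset": [70, 0, 256], "roll": 0, "hand": 30}

```text
clock: 3.32
tool_pos: [0.471, -0.0102, 0.0452]
orientation: [-179.9, -0.0, -176.4]
force: [-0.1, -8.0, 5.6]
opening: 0.0448
```

Run:
```python
from h import *
go((.471,-.010,.15,-176.4),(.5705,-.286,.26,-81.8))
```

```text
(0.471, -0.01, 0.15, -176.4) -> [  -0.     0.  -104.8] roll -0.001
(0.5705, -0.286, 0.26, -81.8) -> [ -82.1 -281.8 -214.4] roll -1.652
```

Request:
jog_arm:
  motion:
    - {"offset": [0, 0, -10], "roll": 0, "hand": 30}
    - {"offset": [0, 0, -25], "roll": 0, "hand": 30}
    - {"offset": [0, 0, -50], "roll": 0, "hand": 30}
    - {"offset": [0, 0, -90], "roll": 0, "hand": 30}
    - {"offset": [0, 0, -120], "roll": -0.12, "hand": 30}
    - {"offset": [-10, -30, -140], "roll": -0.24, "hand": 30}
    - {"offset": [-20, -60, -160], "roll": -0.36, "hand": 30}
    - {"offset": [-30, -90, -180], "roll": -0.48, "hand": 30}
    - {"offset": [-40, -120, -200], "roll": -0.6, "hand": 30}
    - {"offset": [-50, -150, -214], "roll": -0.72, "hand": 30}
    - {"offset": [-60, -180, -214], "roll": -0.84, "hand": 30}
    - {"offset": [-70, -210, -214], "roll": -0.96, "hand": 30}
    - {"offset": [-82, -240, -214], "roll": -1.08, "hand": 30}
    - {"offset": [-82, -282, -214], "roll": -1.2, "hand": 30}
    - {"offset": [-82, -282, -214], "roll": -1.32, "hand": 30}
    - {"offset": [-82, -282, -214], "roll": -1.44, "hand": 30}
    - {"offset": [-82, -282, -214], "roll": -1.56, "hand": 30}
    - {"offset": [-82, -282, -214], "roll": -1.652, "hand": 30}
    - {"offset": [-82, -282, -214], "roll": -1.652, "hand": 30}
    - {"offset": [-82, -282, -214], "roll": -1.652, "hand": 30}

```text
clock: 4.98
tool_pos: [0.5701, -0.2854, 0.2585]
orientation: [180.0, 0.0, -82.0]
force: [0.9, -0.7, -1.2]
opening: 0.0444
```

Run:
```python
from h import *
st(); s=snap('wrist','w1')
cv2.imwrite('pics/w1b.png',cv2.resize(s['img'][:,:,::-1],(800,600),interpolation=cv2.INTER_CUBIC))
```

```text
t 4.98 tcp [ 0.5701 -0.2854  0.2585] rpy [ 1.7998e+02  1.0000e-02 -8.1980e+01] F [ 0.9 -0.7 -1.2] M [ 0.01  0.11 -0.04] op 44.4 q [ -9.  16.  -3.  -0. -71.  17.]
```

View pics/w1b.png

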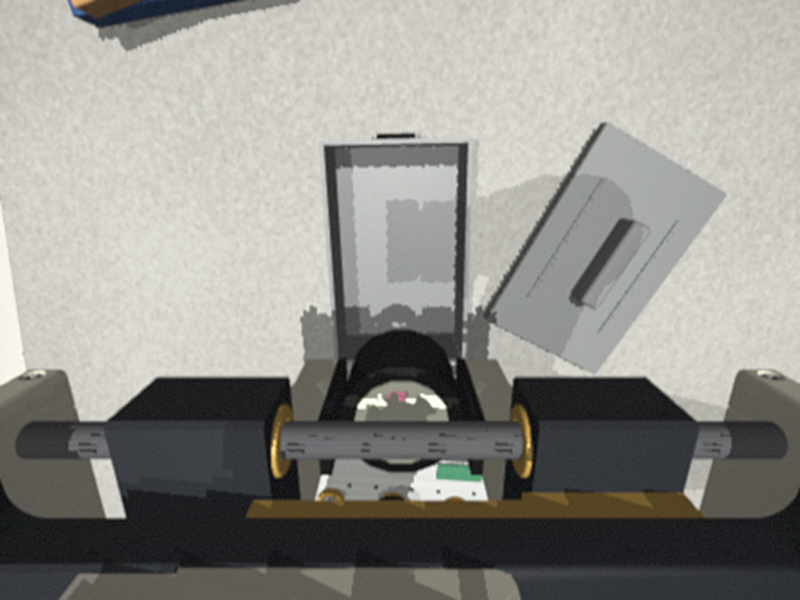

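Run:
```python
from h import *
s=load('w1');k=1.5625
a=p2w(s,323/k,143/k,.062);b=p2w(s,468/k,141/k,.062)
d=b-a; print(a,b,np.linalg.norm(d),np.degrees(np.arctan2(d[1],d[0])))
x=d/np.linalg.norm(d)*-1; x[2]=0; 
if x[0]<0:x=-x
y=np.array([-x[1],x[0],0]); c=(a+b)/2+y*.0935; print('centre',c,'yaw',np.degrees(np.arctan2(x[1],x[0])))
go((c[0]-y[0]*.04,c[1]-y[1]*.04,.09,-82),(c[0]-y[0]*.04,c[1]-y[1]*.04,.021,-82),(.541,-.005,.16,-176.4))
for n,u,v,z in [('lidfar',605,124,.026),('lidR',727,193,.026),('lidnear',593,372,.026),('lidL',488,316,.026),('ribA',627,221,.054),('ribB',590,303,.054)]: print(n,p2w(s,u/k,v/k,z).round(4))
```

```text
[ 0.64353397 -0.37551896  0.062     ] [ 0.53486593 -0.39229559  0.062     ] 0.10995544257629968 -171.22372881817856
centre [ 0.57493404 -0.291502    0.062     ] yaw 8.776271181821446
(np.float64(0.5810371055201221), np.float64(-0.3310336705153187), 0.09, -82) -> [ 46.8  -4.4 168.5] roll 0.0
(np.float64(0.5810371055201221), np.float64(-0.3310336705153187), 0.021, -82) -> [ 46.8  -4.4 237.5] roll 0.0
(0.541, -0.005, 0.16, -176.4) -> [-281.6  -10.1   98.6] roll 1.648
lidfar [ 0.4201 -0.4235  0.026 ]
lidR [ 0.2994 -0.3847  0.026 ]
lidnear [ 0.3663 -0.2009  0.026 ]
lidL [ 0.4817 -0.2444  0.026 ]
ribA [ 0.3931 -0.3507  0.054 ]
ribB [ 0.4035 -0.2778  0.054 ]
```

Request:
jog_arm:
  motion:
    - {"offset": [44, -4, 60], "roll": 0, "hand": 30}
    - {"offset": [44, -4, 120], "roll": 0, "hand": 30}
    - {"offset": [44, -4, 160], "roll": 0, "hand": 30}
    - {"offset": [44, -4, 180], "roll": 0, "hand": 30}
    - {"offset": [44, -4, 200], "roll": 0, "hand": 30}
    - {"offset": [44, -4, 220], "roll": 0, "hand": 30}
    - {"offset": [44, -4, 230], "roll": 0, "hand": 30}
    - {"offset": [44, -4, 237], "roll": 0, "hand": 30}
    - {"offset": [44, -4, 237], "roll": 0, "hand": 30}
    - {"offset": [44, -4, 237], "roll": 0, "hand": 46}
    - {"offset": [44, -4, 237], "roll": 0, "hand": 50}
    - {"offset": [44, -4, 237], "roll": 0, "hand": 52}
    - {"offset": [44, -4, 237], "roll": 0, "hand": 52}
    - {"offset": [44, -4, 237], "roll": 0, "hand": 52}
    - {"offset": [44, -4, 220], "roll": 0, "hand": 52}
    - {"offset": [44, -4, 190], "roll": 0, "hand": 52}
    - {"offset": [44, -4, 150], "roll": 0, "hand": 52}
    - {"offset": [44, -4, 110], "roll": 0, "hand": 70}
    - {"offset": [44, -4, 90], "roll": 0, "hand": 87}
    - {"offset": [44, -4, 90], "roll": 0, "hand": 87}

```text
clock: 6.7
tool_pos: [0.5834, -0.3297, 0.1758]
orientation: [-179.5, -0.3, -81.8]
force: [0.7, -0.8, 0.4]
opening: 0.0666
```

Run:
```python
from h import *
st();go((.55,-.28,.17,-82),(.54,-.006,.16,-176.4),(.54,-.0065,.046,-176.4)); s=snap('top','t1')
cv2.imwrite('pics/t1b.png',cv2.resize(s['img'][100:290,140:470,::-1],(792,456),interpolation=cv2.INTER_CUBIC))
```

```text
t 6.7 tcp [ 0.5834 -0.3297  0.1758] rpy [-179.48   -0.3   -81.77] F [ 0.7 -0.8  0.4] M [-0.02  0.04 -0.  ] op 66.6 q [-13.  22.  -5.   0. -62.  21.]
(0.55, -0.28, 0.17, -82) -> [-54.   26.    5.3] roll 0.004
(0.54, -0.006, 0.16, -176.4) -> [-326.7   -3.3   14.2] roll 1.652
(0.54, -0.0065, 0.046, -176.4) -> [-326.8   -2.2  128.1] roll 1.652
```

View pics/t1b.png

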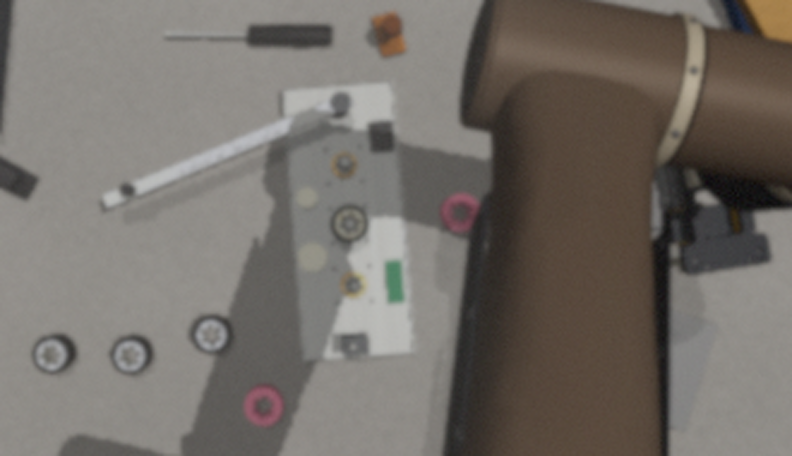

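Request:
jog_arm:
  motion:
    - {"offset": [-30, 0, 0], "roll": 0.12, "hand": 87}
    - {"offset": [-60, 0, 0], "roll": 0.24, "hand": 87}
    - {"offset": [-90, 0, 10], "roll": 0.36, "hand": 87}
    - {"offset": [-120, 0, 14], "roll": 0.48, "hand": 87}
    - {"offset": [-150, 0, 14], "roll": 0.6, "hand": 87}
    - {"offset": [-180, 0, 14], "roll": 0.72, "hand": 87}
    - {"offset": [-210, 0, 14], "roll": 0.84, "hand": 87}
    - {"offset": [-240, -3, 14], "roll": 0.96, "hand": 87}
    - {"offset": [-270, -3, 14], "roll": 1.08, "hand": 87}
    - {"offset": [-300, -3, 14], "roll": 1.2, "hand": 87}
    - {"offset": [-327, -3, 14], "roll": 1.32, "hand": 87}
    - {"offset": [-327, -3, 14], "roll": 1.44, "hand": 87}
    - {"offset": [-327, -3, 14], "roll": 1.56, "hand": 87}
    - {"offset": [-327, -3, 14], "roll": 1.652, "hand": 87}
    - {"offset": [-327, -3, 14], "roll": 1.652, "hand": 87}
    - {"offset": [-327, -3, 14], "roll": 1.652, "hand": 87}

```text
clock: 8.08
tool_pos: [0.5365, -0.0044, 0.1541]
orientation: [-180.0, -0.0, -176.3]
force: [-0.3, 0.4, 0.5]
opening: 0.0872
```

Run:
```python
from h import *
st();go((.54,-.0065,.045,-176.4)); s=snap('wrist','w2')
cv2.imwrite('pics/w2b.png',cv2.resize(s['img'][0:240,130:400,::-1],(800,711),interpolation=cv2.INTER_CUBIC)[:600])
```

```text
t 8.08 tcp [ 0.5365 -0.0044  0.1541] rpy [-1.7999e+02 -5.0000e-02 -1.7629e+02] F [-0.3  0.4  0.5] M [-0.   -0.    0.03] op 87.2 q [  20.   12.  -23.   -0.  -55. -107.]
(0.54, -0.0065, 0.045, -176.4) -> [ -3.4  -2.3 109.1] roll 0.002
```

View pics/w2b.png

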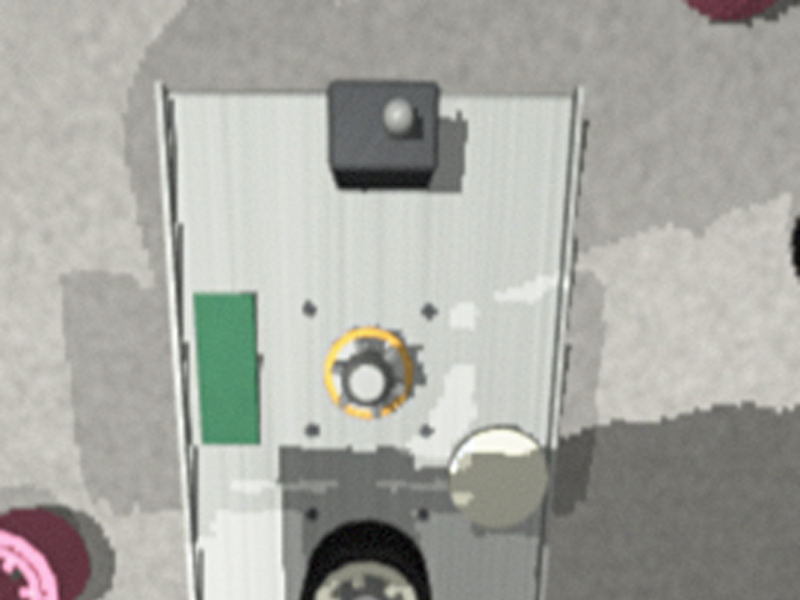

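Request:
jog_arm:
  motion:
    - {"offset": [-3, -2, 30], "roll": 0, "hand": 87}
    - {"offset": [-3, -2, 60], "roll": 0, "hand": 87}
    - {"offset": [-3, -2, 85], "roll": 0, "hand": 87}
    - {"offset": [-3, -2, 100], "roll": 0, "hand": 87}
    - {"offset": [-3, -2, 109], "roll": 0, "hand": 80}
    - {"offset": [-3, -2, 109], "roll": 0, "hand": 70}
    - {"offset": [-3, -2, 109], "roll": 0, "hand": 60}
    - {"offset": [-3, -2, 109], "roll": 0, "hand": 50}
    - {"offset": [-3, -2, 109], "roll": 0, "hand": 40}
    - {"offset": [-3, -2, 109], "roll": 0, "hand": 30}
    - {"offset": [-3, -2, 109], "roll": 0, "hand": 30}
    - {"offset": [-3, -2, 109], "roll": 0, "hand": 30}
    - {"offset": [-3, -2, 109], "roll": 0, "hand": 30}
    - {"offset": [-3, -2, 109], "roll": 0, "hand": 30}

```text
clock: 9.3
tool_pos: [0.5406, -0.0064, 0.0464]
orientation: [-180.0, 0.1, -176.4]
force: [-1.2, -3.9, 6.3]
opening: 0.0443
```

Run:
```python
from h import *
st();s=load('w2');k=800/270
print(p2w(s,130+367/k,383/k,.064),p2w(s,130+368/k,373/k,.03))
go((.54,-.0065,.16,-176.4),(.565,-.249,.16,-82),(.565,-.249,.021,-82))
```

```text
t 9.3 tcp [ 0.5406 -0.0064  0.0464] rpy [-1.7999e+02  7.0000e-02 -1.7644e+02] F [-1.2 -3.9  6.3] M [-1.07  0.22 -0.03] op 44.3 q [  20.   20.  -30.    0.  -41. -107.]
[ 0.47241871 -0.01018784  0.064     ] [ 0.47204041 -0.0102156   0.03      ]
(0.54, -0.0065, 0.16, -176.4) -> [ 4.000e-01 -1.000e-01 -1.136e+02] roll -0.001
(0.565, -0.249, 0.16, -82) -> [  -9.5 -243.7 -113.5] roll -1.648
(0.565, -0.249, 0.021, -82) -> [  -9.3 -243.6   25.5] roll -1.648
```

Request:
jog_arm:
  motion:
    - {"offset": [0, 0, -10], "roll": 0, "hand": 30}
    - {"offset": [0, 0, -25], "roll": 0, "hand": 30}
    - {"offset": [0, 0, -50], "roll": 0, "hand": 30}
    - {"offset": [0, 0, -85], "roll": 0, "hand": 30}
    - {"offset": [0, -10, -113], "roll": -0.12, "hand": 30}
    - {"offset": [-2, -40, -113], "roll": -0.24, "hand": 30}
    - {"offset": [-4, -70, -113], "roll": -0.36, "hand": 30}
    - {"offset": [-6, -100, -113], "roll": -0.48, "hand": 30}
    - {"offset": [-8, -130, -113], "roll": -0.6, "hand": 30}
    - {"offset": [-10, -160, -113], "roll": -0.72, "hand": 30}
    - {"offset": [-11, -180, -113], "roll": -0.84, "hand": 30}
    - {"offset": [-11, -200, -113], "roll": -0.96, "hand": 30}
    - {"offset": [-11, -220, -113], "roll": -1.08, "hand": 30}
    - {"offset": [-11, -244, -113], "roll": -1.2, "hand": 30}
    - {"offset": [-11, -244, -113], "roll": -1.32, "hand": 30}
    - {"offset": [-11, -244, -113], "roll": -1.44, "hand": 30}
    - {"offset": [-11, -244, -113], "roll": -1.56, "hand": 30}
    - {"offset": [-11, -244, -113], "roll": -1.648, "hand": 30}
    - {"offset": [-11, -244, -113], "roll": -1.648, "hand": 30}
    - {"offset": [-11, -244, -113], "roll": -1.648, "hand": 30}

```text
clock: 10.97
tool_pos: [0.5659, -0.2488, 0.1585]
orientation: [180.0, 0.0, -82.2]
force: [-0.9, 0.1, -0.3]
opening: 0.0446
```

Run:
```python
from h import *
st();s=snap('wrist','w3')
go((.567,-.249,.022,-82))
a=s['img'][40:240,180:330,::-1]; cv2.imwrite('pics/w3b.png',cv2.resize(a,(600,800),interpolation=cv2.INTER_CUBIC)[:600])
```

```text
t 10.97 tcp [ 0.5659 -0.2488  0.1585] rpy [ 1.7999e+02  3.0000e-02 -8.2210e+01] F [-0.9  0.1 -0.3] M [0.05 0.12 0.  ] op 44.6 q [ -6.  19. -13.  -0. -58.  13.]
(0.567, -0.249, 0.022, -82) -> [  0.3  -1.  136.5] roll -0.004
```

View pics/w3b.png

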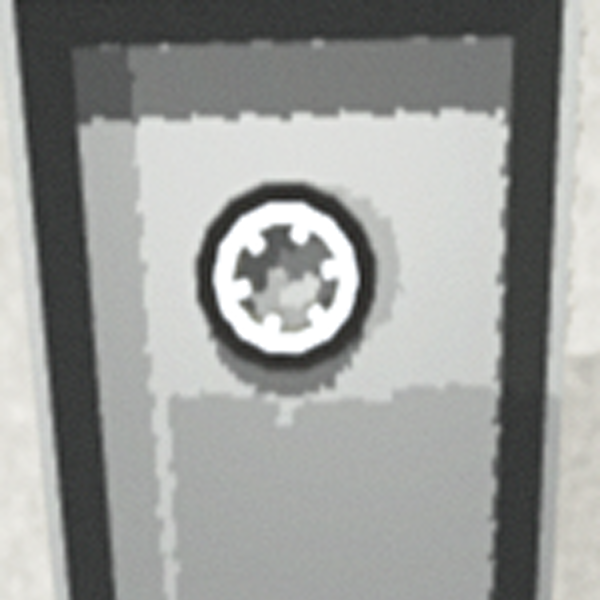

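Request:
jog_arm:
  motion:
    - {"offset": [0, 0, 40], "roll": 0, "hand": 30}
    - {"offset": [0, 0, 75], "roll": 0, "hand": 30}
    - {"offset": [0, 0, 95], "roll": 0, "hand": 30}
    - {"offset": [0, 0, 115], "roll": 0, "hand": 30}
    - {"offset": [0, 0, 128], "roll": 0, "hand": 30}
    - {"offset": [0, 0, 137], "roll": 0, "hand": 30}
    - {"offset": [0, 0, 137], "roll": 0, "hand": 30}
    - {"offset": [0, 0, 137], "roll": 0, "hand": 46}
    - {"offset": [0, 0, 137], "roll": 0, "hand": 50}
    - {"offset": [0, 0, 137], "roll": 0, "hand": 52}
    - {"offset": [0, 0, 137], "roll": 0, "hand": 52}
    - {"offset": [0, 0, 137], "roll": 0, "hand": 52}
    - {"offset": [0, 0, 120], "roll": 0, "hand": 52}
    - {"offset": [0, 0, 90], "roll": 0, "hand": 52}
    - {"offset": [0, 0, 50], "roll": 0, "hand": 52}
    - {"offset": [0, 0, 10], "roll": 0, "hand": 70}
    - {"offset": [0, 0, -20], "roll": 0, "hand": 87}
    - {"offset": [0, 0, -20], "roll": 0, "hand": 87}

```text
clock: 12.52
tool_pos: [0.5696, -0.2502, 0.1868]
orientation: [-179.4, -0.3, -82.0]
force: [0.8, -0.0, 1.0]
opening: 0.0663
```

Run:
```python
from h import *
st()
# teeth angles from old images: worn rollers in w0 -> shafts; print pixel centres
go((.542,-.0065,.20,-176.9),(.42,.152,.20,-176.9),(.42,.152,.20,-140))
s=snap('wrist','w4'); 
a=s['img'][0:300,130:380,::-1]; cv2.imwrite('pics/w4b.png',cv2.resize(a,(500,600),interpolation=cv2.INTER_CUBIC))
w0=load('w0')['img']
```

```text
t 12.52 tcp [ 0.5696 -0.2502  0.1868] rpy [-179.37   -0.28  -81.98] F [ 0.8 -0.   1. ] M [-0.02 -0.1   0.01] op 66.3 q [ -6.  17. -11.   0. -61.  14.]
(0.542, -0.0065, 0.2, -176.9) -> [-245.1   -6.8  -14.3] roll 1.657
(0.42, 0.152, 0.2, -176.9) -> [-419.    91.9  -16.3] roll 1.657
(0.42, 0.152, 0.2, -140) -> [-419.    91.9  -16.3] roll 1.013
```

Request:
jog_arm:
  motion:
    - {"offset": [-30, 7, -16], "roll": 0.12, "hand": 87}
    - {"offset": [-60, 14, -16], "roll": 0.24, "hand": 87}
    - {"offset": [-90, 20, -16], "roll": 0.36, "hand": 87}
    - {"offset": [-120, 27, -16], "roll": 0.48, "hand": 87}
    - {"offset": [-150, 33, -16], "roll": 0.6, "hand": 87}
    - {"offset": [-180, 40, -16], "roll": 0.72, "hand": 87}
    - {"offset": [-210, 46, -16], "roll": 0.84, "hand": 87}
    - {"offset": [-240, 53, -16], "roll": 0.96, "hand": 87}
    - {"offset": [-270, 60, -16], "roll": 1.08, "hand": 87}
    - {"offset": [-300, 66, -16], "roll": 1.2, "hand": 87}
    - {"offset": [-330, 73, -16], "roll": 1.32, "hand": 87}
    - {"offset": [-360, 80, -16], "roll": 1.44, "hand": 87}
    - {"offset": [-390, 86, -16], "roll": 1.56, "hand": 87}
    - {"offset": [-419, 92, -16], "roll": 1.657, "hand": 87}
    - {"offset": [-419, 92, -16], "roll": 1.657, "hand": 87}
    - {"offset": [-419, 92, -16], "roll": 1.657, "hand": 87}
    - {"offset": [-419, 92, -16], "roll": 1.657, "hand": 87}

```text
clock: 13.98
tool_pos: [0.4165, 0.1531, 0.1941]
orientation: [-180.0, -0.0, -176.8]
force: [-0.2, -0.5, 0.6]
opening: 0.087
```

```bash
cat >> h.py <<'E'
def tooth(s,p,rs=(.0098,.0105,.0115)):
    "six-fold phase (deg, mod 60) of bright teeth about world point p on the roller's top"
    im=cv2.cvtColor(s['img'],cv2.COLOR_RGB2GRAY).astype(np.float32); a=np.radians(np.arange(0,360,2)); acc=0
    for r in rs:
        q=np.array([w2p(s,(p[0]+r*np.cos(t),p[1]+r*np.sin(t),p[2])) for t in a],np.float32)
        v=cv2.remap(im,q[:,:1],q[:,1:],cv2.INTER_CUBIC)[:,0]; acc=acc+v
    F=np.fft.fft(acc); z=np.sum(acc*np.exp(6j*a)); return round(float(np.degrees(np.angle(z))/6%60),1), (np.abs(F[1:13])/np.abs(F[0])).round(3)
E
python3 - <<'E'
from h import *
st(); w0=load('w0')
print('near',tooth(w0,p2w(w0,397/1.5625,181/1.5625,.066))); print('mid',tooth(w0,p2w(w0,396/1.5625,258/1.5625,.066)))
s=snap('wrist','w5'); c=w2p(s,(.4175,.1557,.036)).astype(int); print(c)
a=s['img'][max(c[1]-75,0):c[1]+75,c[0]-100:c[0]+100,::-1]; cv2.imwrite('pics/w5b.png',cv2.resize(a,None,fx=3,fy=3,interpolation=cv2.INTER_CUBIC))
im=load('w2')['img'][90:170,220:290,::-1]
cv2.imwrite('pics/w2c.png',cv2.resize(im,None,fx=6,fy=6,interpolation=cv2.INTER_CUBIC)); 
a=cv2.imread('pics/w5b.png'); b=cv2.imread('pics/w2c.png')[:450,:200*1]; 
b=cv2.resize(load('w2')['img'][105:145,237:273,::-1],None,fx=5,fy=5,interpolation=cv2.INTER_CUBIC); a[:b.shape[0],:b.shape[1]]=b; cv2.imwrite('pics/w5c.png',a)
E
```

```text
t 13.98 tcp [0.4165 0.1531 0.1941] rpy [-1.7997e+02 -4.0000e-02 -1.7682e+02] F [-0.2 -0.5  0.6] M [ 0.02 -0.04  0.02] op 87.0 q [  46.    0.  -31.   -0.  -59. -133.]
near (47.2, array([0.065, 0.006, 0.003, 0.018, 0.041, 0.174, 0.073, 0.008, 0.013,
       0.008, 0.031, 0.049], dtype=float32))
mid (25.9, array([0.169, 0.03 , 0.015, 0.015, 0.087, 0.045, 0.083, 0.026, 0.021,
       0.026, 0.011, 0.004], dtype=float32))
[258 181]
```

View pics/w5c.png

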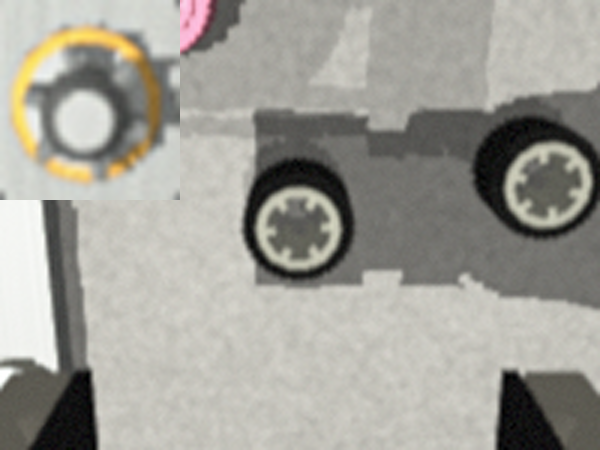

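```bash
cat >> h.py <<'E'
def best(s,u,v,z,w=2.0):
    r=[]
    for du in np.arange(-w,w+.1,.5):
        for dv in np.arange(-w,w+.1,.5):
            p=p2w(s,u+du,v+dv,z); a,F=tooth(s,p); r.append((F[5]-F[0]-F[1],F[5],a,p.round(4)))
    r.sort(key=lambda t:-t[0]); print([(x[0].round(3),x[1].round(3),x[2],x[3][:2]) for x in r[:4]]); return r[0]
E
python3 - <<'E'
from h import *
w0=load('w0');w5=load('w5')
best(w0,254.1,115.8,.066);best(w0,253.4,165.1,.066);r=best(w5,257.7,182.7,.036);best(w5,158+545/3,106+186/3,.036)
w4=load('w4')
p=r[3]; go((p[0],p[1],.10,-176.8),(p[0],p[1],.017,-176.8))
E
```

```text
[(np.float32(0.183), np.float32(0.2), 47.3, array([ 0.4722, -0.0113])), (np.float32(0.172), np.float32(0.209), 47.2, array([ 0.4722, -0.0106])), (np.float32(0.15), np.float32(0.179), 47.0, array([ 0.4729, -0.0112])), (np.float32(0.149), np.float32(0.192), 47.7, array([ 0.4716, -0.0113]))]
[(np.float32(0.132), np.float32(0.18), 17.2, array([ 0.5419, -0.0058])), (np.float32(0.128), np.float32(0.209), 17.1, array([ 0.542 , -0.0066])), (np.float32(0.096), np.float32(0.19), 17.9, array([ 0.5413, -0.0066])), (np.float32(0.094), np.float32(0.162), 18.1, array([ 0.5412, -0.0059]))]
[(np.float32(0.152), np.float32(0.17), 37.1, array([0.418 , 0.1546])), (np.float32(0.143), np.float32(0.169), 37.2, array([0.418 , 0.1541])), (np.float32(0.134), np.float32(0.169), 37.2, array([0.4174, 0.1546])), (np.float32(0.13), np.float32(0.168), 37.3, array([0.4174, 0.154 ]))]
[(np.float32(0.15), np.float32(0.177), 18.0, array([0.3952, 0.2486])), (np.float32(0.147), np.float32(0.17), 18.0, array([0.3952, 0.2492])), (np.float32(0.128), np.float32(0.167), 17.9, array([0.3946, 0.2491])), (np.float32(0.127), np.float32(0.171), 17.9, array([0.3946, 0.2485]))]
(np.float64(0.418), np.float64(0.1546), 0.1, -176.8) -> [-1.5  1.9 94.1] roll -0.001
(np.float64(0.418), np.float64(0.1546), 0.017, -176.8) -> [ -1.6   1.9 177.1] roll -0.001
```

Request:
jog_arm:
  motion:
    - {"offset": [-1, 2, 40], "roll": 0, "hand": 87}
    - {"offset": [-1, 2, 80], "roll": 0, "hand": 87}
    - {"offset": [-1, 2, 115], "roll": 0, "hand": 87}
    - {"offset": [-1, 2, 140], "roll": 0, "hand": 87}
    - {"offset": [-1, 2, 160], "roll": 0, "hand": 87}
    - {"offset": [-1, 2, 171], "roll": 0, "hand": 87}
    - {"offset": [-1, 2, 177], "roll": 0, "hand": 87}
    - {"offset": [-1, 2, 177], "roll": 0, "hand": 80}
    - {"offset": [-1, 2, 177], "roll": 0, "hand": 70}
    - {"offset": [-1, 2, 177], "roll": 0, "hand": 60}
    - {"offset": [-1, 2, 177], "roll": 0, "hand": 50}
    - {"offset": [-1, 2, 177], "roll": 0, "hand": 40}
    - {"offset": [-1, 2, 177], "roll": 0, "hand": 30}
    - {"offset": [-1, 2, 177], "roll": 0, "hand": 30}
    - {"offset": [-1, 2, 177], "roll": 0, "hand": 30}
    - {"offset": [-1, 2, 177], "roll": 0, "hand": 30}
    - {"offset": [-1, 2, 177], "roll": 0, "hand": 30}

```text
clock: 15.45
tool_pos: [0.4179, 0.1554, 0.0179]
orientation: [180.0, 0.0, -176.9]
force: [-2.0, 0.2, 6.0]
opening: 0.0438
```

Run:
```python
from h import *
st(); go((.4165,.154,.12,-176.8),(.4722,-.0105,.12,-166.6),(.4722,-.0105,.081,-166.6),(.4722,-.0105,.045,-166.6))
```

```text
t 15.45 tcp [0.4179 0.1554 0.0179] rpy [ 1.7999e+02  2.0000e-02 -1.7695e+02] F [-2.   0.2  6. ] M [-0.06  0.56  0.02] op 43.8 q [  46.   15.  -43.    0.  -32. -133.]
(0.4165, 0.154, 0.12, -176.8) -> [   1.5   -1.3 -102.1] roll -0.003
(0.4722, -0.0105, 0.12, -166.6) -> [ -45.4 -168.5 -102.1] roll -0.181
(0.4722, -0.0105, 0.081, -166.6) -> [ -45.4 -168.5  -63.1] roll -0.181
(0.4722, -0.0105, 0.045, -166.6) -> [ -45.4 -168.6  -27.1] roll -0.181
```

Request:
jog_arm:
  motion:
    - {"offset": [0, 0, -20], "roll": 0, "hand": 30}
    - {"offset": [0, 0, -60], "roll": 0, "hand": 30}
    - {"offset": [0, 0, -102], "roll": 0, "hand": 30}
    - {"offset": [-8, -30, -102], "roll": -0.09, "hand": 30}
    - {"offset": [-18, -65, -102], "roll": -0.18, "hand": 30}
    - {"offset": [-28, -100, -102], "roll": -0.181, "hand": 30}
    - {"offset": [-37, -135, -102], "roll": -0.181, "hand": 30}
    - {"offset": [-43, -160, -102], "roll": -0.181, "hand": 30}
    - {"offset": [-45, -168, -102], "roll": -0.181, "hand": 30}
    - {"offset": [-45, -168, -102], "roll": -0.181, "hand": 30}
    - {"offset": [-45, -168, -102], "roll": -0.181, "hand": 30}
    - {"offset": [-45, -168, -102], "roll": -0.181, "hand": 30}

```text
clock: 16.45
tool_pos: [0.4714, -0.0097, 0.1195]
orientation: [180.0, -0.0, -166.6]
force: [-0.6, 0.8, -0.4]
opening: 0.0442
```

Run:
```python
from h import *
st(); go((.4722,-.0105,.081,-166.6),(.4722,-.0105,.048,-166.6))
```

```text
t 16.45 tcp [ 0.4714 -0.0097  0.1195] rpy [ 1.7999e+02 -1.0000e-02 -1.6660e+02] F [-0.6  0.8 -0.4] M [ 0.04 -0.02 -0.03] op 44.2 q [ 23.   8. -34.  -0. -48. -99.]
(0.4722, -0.0105, 0.081, -166.6) -> [-0.6 -1.  38.5] roll 0.0
(0.4722, -0.0105, 0.048, -166.6) -> [-0.6 -1.  71.5] roll 0.0
```

Request:
jog_arm:
  motion:
    - {"offset": [-0.6, -1, 0], "roll": 0, "hand": 30}
    - {"offset": [-0.6, -1, 15], "roll": 0, "hand": 30}
    - {"offset": [-0.6, -1, 25], "roll": 0, "hand": 30}
    - {"offset": [-0.6, -1, 33], "roll": 0, "hand": 30}
    - {"offset": [-0.6, -1, 40], "roll": 0, "hand": 30}
    - {"offset": [-0.6, -1, 45], "roll": 0, "hand": 30}
    - {"offset": [-0.6, -1, 50], "roll": 0, "hand": 30}
    - {"offset": [-0.6, -1, 53], "roll": 0, "hand": 30}
    - {"offset": [-0.6, -1, 56], "roll": 0, "hand": 30}
    - {"offset": [-0.6, -1, 58], "roll": 0, "hand": 30}
    - {"offset": [-0.6, -1, 58], "roll": 0, "hand": 30}
    - {"offset": [-0.6, -1, 58], "roll": 0, "hand": 30}

```text
clock: 17.45
tool_pos: [0.4725, -0.011, 0.0617]
orientation: [-180.0, 0.0, -166.6]
force: [0.5, -0.3, 0.1]
opening: 0.044
```

Request:
jog_arm:
  motion:
    - {"offset": [0, 0, 3], "roll": 0, "hand": 30}
    - {"offset": [0, 0, 6], "roll": 0, "hand": 30}
    - {"offset": [0, 0, 9], "roll": 0, "hand": 30}
    - {"offset": [0, 0, 11], "roll": 0, "hand": 30}
    - {"offset": [0, 0, 13], "roll": 0, "hand": 30}
    - {"offset": [0, 0, 14.5], "roll": 0, "hand": 30}
    - {"offset": [0, 0, 15], "roll": 0, "hand": 30}
    - {"offset": [0, 0, 15], "roll": 0, "hand": 30}

```text
clock: 18.12
tool_pos: [0.4725, -0.011, 0.0477]
orientation: [-180.0, 0.0, -166.6]
force: [-6.9, 0.5, 18.2]
opening: 0.0439
```

Request:
jog_arm:
  motion:
    - {"offset": [0, 0, -1], "roll": 0, "hand": 50}
    - {"offset": [0, 0, -1], "roll": 0, "hand": 56}
    - {"offset": [0, 0, -1], "roll": 0, "hand": 62}
    - {"offset": [0, 0, -1], "roll": 0, "hand": 66}
    - {"offset": [0, 0, -1], "roll": 0, "hand": 70}
    - {"offset": [0, 0, -20], "roll": 0, "hand": 70}
    - {"offset": [0, 0, -50], "roll": 0, "hand": 70}
    - {"offset": [0, 0, -90], "roll": 0, "hand": 70}
    - {"offset": [0, 0, -130], "roll": 0, "hand": 70}
    - {"offset": [0, 0, -150], "roll": 0.09, "hand": 70}
    - {"offset": [0, 0, -150], "roll": 0.18, "hand": 70}
    - {"offset": [0, 0, -150], "roll": 0.18, "hand": 70}
    - {"offset": [0, 0, -150], "roll": 0.18, "hand": 70}

```text
clock: 19.2
tool_pos: [0.472, -0.011, 0.1962]
orientation: [180.0, -0.0, -176.8]
force: [0.1, -1.0, -0.2]
opening: 0.0698
```

Run:
```python
from h import *
st(); s=snap('wrist','w6'); go((.396,.2475,.2,-176.9))
cv2.imwrite('pics/w6b.png',s['img'][:,:,::-1])
b=w2p(s,(.4722,-.0105,.066));print(b); best(s,b[0],b[1],.066)
for p in [(.5419,-.0064,.064),(.6118,-.0025,.064)]: print(w2p(s,p))
```

```text
t 19.2 tcp [ 0.472  -0.011   0.1962] rpy [ 1.7998e+02 -3.0000e-02 -1.7678e+02] F [ 0.1 -1.  -0.2] M [-0.01  0.01  0.05] op 69.8 q [  23.    3.  -28.   -0.  -59. -109.]
(0.396, 0.2475, 0.2, -176.9) -> [ 61.  262.5  -4.3] roll 0.003
[256.3175301  187.96637655]
[(np.float32(0.185), np.float32(0.194), 46.9, array([ 0.4716, -0.0105])), (np.float32(0.172), np.float32(0.2), 47.1, array([ 0.4722, -0.0105])), (np.float32(0.163), np.float32(0.187), 46.8, array([ 0.4717, -0.0111])), (np.float32(0.158), np.float32(0.194), 46.9, array([ 0.4722, -0.011 ]))]
[256.4642518  245.32618108]
[256.41982579 295.83907393]
```

Request:
jog_arm:
  motion:
    - {"offset": [10, 40, 0], "roll": 0, "hand": 70}
    - {"offset": [20, 80, 0], "roll": 0, "hand": 70}
    - {"offset": [30, 120, 0], "roll": 0, "hand": 70}
    - {"offset": [39, 160, 0], "roll": 0, "hand": 70}
    - {"offset": [48, 200, 0], "roll": 0, "hand": 70}
    - {"offset": [57, 240, 0], "roll": 0, "hand": 70}
    - {"offset": [61, 262, -4], "roll": 0, "hand": 70}
    - {"offset": [61, 262, -4], "roll": 0, "hand": 70}
    - {"offset": [61, 262, -4], "roll": 0, "hand": 70}
    - {"offset": [61, 262, -4], "roll": 0, "hand": 70}

```text
clock: 20.08
tool_pos: [0.3969, 0.2467, 0.1994]
orientation: [-179.9, -0.1, -176.8]
force: [-0.0, 0.1, -0.8]
opening: 0.0701
```

Run:
```python
from h import *
st(); s=snap('wrist','w7')
for p in [(.3955,.248,.036),(.398,.339,.036)]:
    b=w2p(s,p);print(b); r=best(s,b[0],b[1],.036,5)
    if p[1]<.3: go((r[3][0],r[3][1],.016,-176.9))
cv2.imwrite('pics/w7b.png',s['img'][50:300,100:500,::-1])
```

```text
t 20.08 tcp [0.3969 0.2467 0.1994] rpy [-1.7989e+02 -1.0000e-01 -1.7681e+02] F [-0.   0.1 -0.8] M [-0.03 -0.04  0.05] op 70.1 q [  56.    3.  -28.   -0.  -60. -143.]
[257.35988694 178.68911454]
[(np.float32(0.148), np.float32(0.167), 18.0, array([0.3955, 0.2486])), (np.float32(0.141), np.float32(0.164), 18.0, array([0.3954, 0.2492])), (np.float32(0.132), np.float32(0.168), 18.0, array([0.3949, 0.2486])), (np.float32(0.131), np.float32(0.165), 17.9, array([0.3948, 0.2491]))]
(np.float64(0.3955), np.float64(0.2486), 0.016, -176.9) -> [  1.3   2.6 183.6] roll 0.0
[333.56352855 184.91143177]
[(np.float32(0.159), np.float32(0.178), 2.9, array([0.3973, 0.3407])), (np.float32(0.158), np.float32(0.178), 3.0, array([0.3979, 0.3408])), (np.float32(0.15), np.float32(0.173), 2.9, array([0.3979, 0.3402])), (np.float32(0.145), np.float32(0.172), 2.9, array([0.3973, 0.3401]))]
```

View pics/w7b.png

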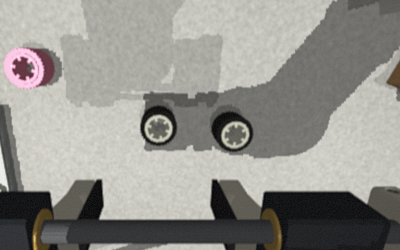

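Request:
jog_arm:
  motion:
    - {"offset": [1.3, 2.6, 40], "roll": 0, "hand": 70}
    - {"offset": [1.3, 2.6, 80], "roll": 0, "hand": 70}
    - {"offset": [1.3, 2.6, 115], "roll": 0, "hand": 70}
    - {"offset": [1.3, 2.6, 145], "roll": 0, "hand": 70}
    - {"offset": [1.3, 2.6, 165], "roll": 0, "hand": 70}
    - {"offset": [1.3, 2.6, 177], "roll": 0, "hand": 70}
    - {"offset": [1.3, 2.6, 182.5], "roll": 0, "hand": 70}
    - {"offset": [1.3, 2.6, 182.5], "roll": 0, "hand": 64}
    - {"offset": [1.3, 2.6, 182.5], "roll": 0, "hand": 55}
    - {"offset": [1.3, 2.6, 182.5], "roll": 0, "hand": 46}
    - {"offset": [1.3, 2.6, 182.5], "roll": 0, "hand": 35}
    - {"offset": [1.3, 2.6, 182.5], "roll": 0, "hand": 30}
    - {"offset": [1.3, 2.6, 182.5], "roll": 0, "hand": 30}
    - {"offset": [1.3, 2.6, 182.5], "roll": 0, "hand": 30}
    - {"offset": [1.3, 2.6, 182.5], "roll": 0, "hand": 30}

```text
clock: 21.38
tool_pos: [0.3964, 0.2503, 0.019]
orientation: [179.9, 0.1, -176.9]
force: [-0.4, -2.5, 7.8]
opening: 0.0445
```

Run:
```python
from h import *
st(); go((.5419,-.0064,.125,-177.7))
```

```text
t 21.38 tcp [0.3964 0.2503 0.019 ] rpy [ 1.7994e+02  7.0000e-02 -1.7689e+02] F [-0.4 -2.5  7.8] M [-0.6   0.16 -0.03] op 44.5 q [  56.   17.  -40.    0.  -33. -143.]
(0.5419, -0.0064, 0.125, -177.7) -> [-131.5 -264.1 -106.1] roll 0.014
```

Request:
jog_arm:
  motion:
    - {"offset": [0, 0, -20], "roll": 0, "hand": 30}
    - {"offset": [0, 0, -60], "roll": 0, "hand": 30}
    - {"offset": [0, 0, -106], "roll": 0, "hand": 30}
    - {"offset": [-15, -32, -106], "roll": 0, "hand": 30}
    - {"offset": [-31, -64, -106], "roll": 0.014, "hand": 30}
    - {"offset": [-47, -96, -106], "roll": 0.014, "hand": 30}
    - {"offset": [-63, -128, -106], "roll": 0.014, "hand": 30}
    - {"offset": [-79, -160, -106], "roll": 0.014, "hand": 30}
    - {"offset": [-95, -192, -106], "roll": 0.014, "hand": 30}
    - {"offset": [-111, -224, -106], "roll": 0.014, "hand": 30}
    - {"offset": [-126, -254, -106], "roll": 0.014, "hand": 30}
    - {"offset": [-131, -264, -106], "roll": 0.014, "hand": 30}
    - {"offset": [-131, -264, -106], "roll": 0.014, "hand": 30}
    - {"offset": [-131, -264, -106], "roll": 0.014, "hand": 30}
    - {"offset": [-131, -264, -106], "roll": 0.014, "hand": 30}

```text
clock: 22.63
tool_pos: [0.5405, -0.0062, 0.124]
orientation: [180.0, -0.0, -177.7]
force: [-0.3, -0.0, -0.9]
opening: 0.0443
```

Run:
```python
from h import *
st(); go((.5423,-.0064,.063,-177.7),(.5423,-.0064,.048,-177.7))
```

```text
t 22.63 tcp [ 0.5405 -0.0062  0.124 ] rpy [ 1.7999e+02 -1.0000e-02 -1.7772e+02] F [-0.3 -0.  -0.9] M [-0.    0.01 -0.01] op 44.3 q [  20.   14.  -25.   -0.  -51. -108.]
(0.5423, -0.0064, 0.063, -177.7) -> [-1.8 -0.3 61. ] roll -0.0
(0.5423, -0.0064, 0.048, -177.7) -> [-1.8 -0.3 76. ] roll -0.0
```

Request:
jog_arm:
  motion:
    - {"offset": [-1.8, -0.3, 10], "roll": 0, "hand": 30}
    - {"offset": [-1.8, -0.3, 20], "roll": 0, "hand": 30}
    - {"offset": [-1.8, -0.3, 30], "roll": 0, "hand": 30}
    - {"offset": [-1.8, -0.3, 38], "roll": 0, "hand": 30}
    - {"offset": [-1.8, -0.3, 44], "roll": 0, "hand": 30}
    - {"offset": [-1.8, -0.3, 49], "roll": 0, "hand": 30}
    - {"offset": [-1.8, -0.3, 53], "roll": 0, "hand": 30}
    - {"offset": [-1.8, -0.3, 56], "roll": 0, "hand": 30}
    - {"offset": [-1.8, -0.3, 59], "roll": 0, "hand": 30}
    - {"offset": [-1.8, -0.3, 61], "roll": 0, "hand": 30}
    - {"offset": [-1.8, -0.3, 61], "roll": 0, "hand": 30}
    - {"offset": [-1.8, -0.3, 61], "roll": 0, "hand": 30}

```text
clock: 23.63
tool_pos: [0.5429, -0.0069, 0.0632]
orientation: [180.0, 0.0, -177.7]
force: [-0.6, 0.8, -0.3]
opening: 0.044
```

Request:
jog_arm:
  motion:
    - {"offset": [0, 0, 3], "roll": 0, "hand": 30}
    - {"offset": [0, 0, 6], "roll": 0, "hand": 30}
    - {"offset": [0, 0, 9], "roll": 0, "hand": 30}
    - {"offset": [0, 0, 11], "roll": 0, "hand": 30}
    - {"offset": [0, 0, 13], "roll": 0, "hand": 30}
    - {"offset": [0, 0, 14.5], "roll": 0, "hand": 30}
    - {"offset": [0, 0, 15.5], "roll": 0, "hand": 30}
    - {"offset": [0, 0, 15.5], "roll": 0, "hand": 30}

```text
clock: 24.3
tool_pos: [0.543, -0.0069, 0.0488]
orientation: [-180.0, 0.0, -177.7]
force: [-4.1, 1.0, 13.4]
opening: 0.0443
```

Request:
jog_arm:
  motion:
    - {"offset": [0, 0, -1], "roll": 0, "hand": 50}
    - {"offset": [0, 0, -1], "roll": 0, "hand": 56}
    - {"offset": [0, 0, -1], "roll": 0, "hand": 62}
    - {"offset": [0, 0, -1], "roll": 0, "hand": 66}
    - {"offset": [0, 0, -1], "roll": 0, "hand": 70}
    - {"offset": [0, 0, -20], "roll": 0, "hand": 70}
    - {"offset": [0, 0, -50], "roll": 0, "hand": 70}
    - {"offset": [0, 0, -90], "roll": 0, "hand": 70}
    - {"offset": [-30, 0, -120], "roll": 0, "hand": 70}
    - {"offset": [-60, 0, -120], "roll": 0, "hand": 70}
    - {"offset": [-70, 0, -120], "roll": 0, "hand": 70}
    - {"offset": [-70, 0, -120], "roll": 0, "hand": 70}
    - {"offset": [-70, 0, -120], "roll": 0, "hand": 70}
    - {"offset": [-70, 0, -120], "roll": 0, "hand": 70}

```text
clock: 25.47
tool_pos: [0.6114, -0.0043, 0.1666]
orientation: [-180.0, -0.1, -177.7]
force: [0.0, 0.0, -0.5]
opening: 0.07
```

Run:
```python
from h import *
st(); s=snap('wrist','w8'); go((.45,.30,.2,-177.7),(.3975,.3395,.2,-160),(.3975,.3395,.2,-177.7))
b=w2p(s,(.6118,-.0025,.064));c=w2p(s,(.6118,-.0025,.052));m=w2p(s,(.5419,-.0064,.066));print(b,c); best(s,m[0],m[1],.066)
x0,y0=int(c[0])-25,int(c[1])-22; print(x0,y0)
cv2.imwrite('pics/w8b.png',cv2.resize(s['img'][y0:y0+44,x0:x0+50,::-1],None,fx=12,fy=12,interpolation=cv2.INTER_CUBIC))
```

```text
t 25.47 tcp [ 0.6114 -0.0043  0.1666] rpy [-1.7998e+02 -1.2000e-01 -1.7773e+02] F [ 0.   0.  -0.5] M [ 0.02 -0.04 -0.03] op 70.0 q [  18.   18.  -13.   -0.  -59. -106.]
(0.45, 0.3, 0.2, -177.7) -> [149.3 310.5 -33. ] roll -0.0
(0.3975, 0.3395, 0.2, -160) -> [200.2 352.  -32.9] roll -0.309
(0.3975, 0.3395, 0.2, -177.7) -> [200.2 352.  -32.9] roll -0.0
[257.69988168 196.62684988] [257.65793234 192.84267524]
[(np.float32(0.216), np.float32(0.238), 16.7, array([ 0.5415, -0.0064])), (np.float32(0.215), np.float32(0.237), 16.9, array([ 0.541 , -0.0064])), (np.float32(0.211), np.float32(0.231), 16.6, array([ 0.5415, -0.006 ])), (np.float32(0.205), np.float32(0.23), 16.8, array([ 0.541, -0.006]))]
232 170
```

View pics/w8b.png

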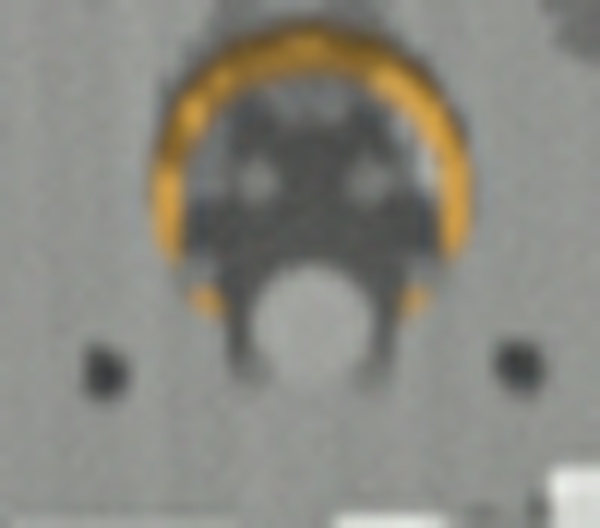

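Request:
jog_arm:
  motion:
    - {"offset": [20, 34, -33], "roll": 0, "hand": 70}
    - {"offset": [40, 68, -33], "roll": 0, "hand": 70}
    - {"offset": [60, 102, -33], "roll": 0, "hand": 70}
    - {"offset": [80, 137, -33], "roll": 0, "hand": 70}
    - {"offset": [100, 172, -33], "roll": 0, "hand": 70}
    - {"offset": [120, 207, -33], "roll": 0, "hand": 70}
    - {"offset": [140, 242, -33], "roll": 0, "hand": 70}
    - {"offset": [160, 277, -33], "roll": 0, "hand": 70}
    - {"offset": [180, 312, -33], "roll": 0, "hand": 70}
    - {"offset": [195, 343, -33], "roll": 0, "hand": 70}
    - {"offset": [200, 352, -33], "roll": 0, "hand": 70}
    - {"offset": [200, 352, -33], "roll": 0, "hand": 70}
    - {"offset": [200, 352, -33], "roll": 0, "hand": 70}
    - {"offset": [200, 352, -33], "roll": 0, "hand": 70}

```text
clock: 26.68
tool_pos: [0.3988, 0.3386, 0.2004]
orientation: [-180.0, -0.0, -177.7]
force: [0.2, -0.5, 0.3]
opening: 0.0702
```

Run:
```python
from h import *
st(); s=snap('wrist','w9')
b=w2p(s,(.3975,.3405,.036));print(b); r=best(s,b[0],b[1],.036,5); go((r[3][0],r[3][1],.017,-177.7))
```

```text
t 26.68 tcp [0.3988 0.3386 0.2004] rpy [-1.7997e+02 -2.0000e-02 -1.7773e+02] F [ 0.2 -0.5  0.3] M [-0.02 -0.06  0.02] op 70.2 q [  62.    8.  -21.   -0.  -61. -150.]
[257.62807806 178.40413544]
[(np.float32(0.161), np.float32(0.172), 3.0, array([0.3981, 0.3405])), (np.float32(0.143), np.float32(0.172), 3.0, array([0.3975, 0.3405])), (np.float32(0.137), np.float32(0.164), 2.9, array([0.3981, 0.3399])), (np.float32(0.137), np.float32(0.16), 3.2, array([0.3981, 0.3411]))]
(np.float64(0.3981), np.float64(0.3405), 0.017, -177.7) -> [  0.8   2.1 183.5] roll -0.001
```

Request:
jog_arm:
  motion:
    - {"offset": [0.8, 2, 40], "roll": 0, "hand": 70}
    - {"offset": [0.8, 2, 80], "roll": 0, "hand": 70}
    - {"offset": [0.8, 2, 115], "roll": 0, "hand": 70}
    - {"offset": [0.8, 2, 145], "roll": 0, "hand": 70}
    - {"offset": [0.8, 2, 165], "roll": 0, "hand": 70}
    - {"offset": [0.8, 2, 177], "roll": 0, "hand": 70}
    - {"offset": [0.8, 2, 183], "roll": 0, "hand": 70}
    - {"offset": [0.8, 2, 183], "roll": 0, "hand": 64}
    - {"offset": [0.8, 2, 183], "roll": 0, "hand": 55}
    - {"offset": [0.8, 2, 183], "roll": 0, "hand": 46}
    - {"offset": [0.8, 2, 183], "roll": 0, "hand": 35}
    - {"offset": [0.8, 2, 183], "roll": 0, "hand": 30}
    - {"offset": [0.8, 2, 183], "roll": 0, "hand": 30}
    - {"offset": [0.8, 2, 183], "roll": 0, "hand": 30}
    - {"offset": [0.8, 2, 183], "roll": 0, "hand": 30}

```text
clock: 27.98
tool_pos: [0.3984, 0.342, 0.0186]
orientation: [179.9, 0.1, -177.7]
force: [-0.3, -0.7, 7.3]
opening: 0.0438
```

Run:
```python
from h import *
st(); go((.47,.10,.15,-178.1),(.6122,-.0025,.15,-178.1))
```

```text
t 27.98 tcp [0.3984 0.342  0.0186] rpy [ 1.7994e+02  6.0000e-02 -1.7770e+02] F [-0.3 -0.7  7.3] M [-0.5   0.22  0.02] op 43.8 q [  62.   21.  -33.    0.  -36. -150.]
(0.47, 0.1, 0.15, -178.1) -> [ -62.  -244.6 -131.6] roll 0.007
(0.6122, -0.0025, 0.15, -178.1) -> [-199.9 -352.7 -131.6] roll 0.007
```

Request:
jog_arm:
  motion:
    - {"offset": [0, 0, -20], "roll": 0, "hand": 30}
    - {"offset": [0, 0, -60], "roll": 0, "hand": 30}
    - {"offset": [0, 0, -100], "roll": 0, "hand": 30}
    - {"offset": [0, 0, -131], "roll": 0, "hand": 30}
    - {"offset": [-20, -35, -131], "roll": 0.007, "hand": 30}
    - {"offset": [-40, -70, -131], "roll": 0.007, "hand": 30}
    - {"offset": [-60, -105, -131], "roll": 0.007, "hand": 30}
    - {"offset": [-80, -140, -131], "roll": 0.007, "hand": 30}
    - {"offset": [-100, -175, -131], "roll": 0.007, "hand": 30}
    - {"offset": [-120, -210, -131], "roll": 0.007, "hand": 30}
    - {"offset": [-140, -245, -131], "roll": 0.007, "hand": 30}
    - {"offset": [-160, -280, -131], "roll": 0.007, "hand": 30}
    - {"offset": [-180, -315, -131], "roll": 0.007, "hand": 30}
    - {"offset": [-195, -343, -131], "roll": 0.007, "hand": 30}
    - {"offset": [-200, -353, -131], "roll": 0.007, "hand": 30}
    - {"offset": [-200, -353, -131], "roll": 0.007, "hand": 30}
    - {"offset": [-200, -353, -131], "roll": 0.007, "hand": 30}
    - {"offset": [-200, -353, -131], "roll": 0.007, "hand": 30}

```text
clock: 29.48
tool_pos: [0.6114, -0.0026, 0.1485]
orientation: [180.0, -0.0, -178.1]
force: [0.7, 0.5, -0.8]
opening: 0.0438
```

Run:
```python
from h import *
st(); go((.612,-.0025,.0625,-178.1))
```

```text
t 29.48 tcp [ 0.6114 -0.0026  0.1485] rpy [ 1.7999e+02 -2.0000e-02 -1.7811e+02] F [ 0.7  0.5 -0.8] M [-0.    0.04 -0.01] op 43.8 q [  18.   19.  -14.   -0.  -57. -106.]
(0.612, -0.0025, 0.0625, -178.1) -> [-0.7  0.  86. ] roll -0.0
```

Request:
jog_arm:
  motion:
    - {"offset": [-0.5, 0, 20], "roll": 0, "hand": 30}
    - {"offset": [-0.5, 0, 40], "roll": 0, "hand": 30}
    - {"offset": [-0.5, 0, 50], "roll": 0, "hand": 30}
    - {"offset": [-0.5, 0, 58], "roll": 0, "hand": 30}
    - {"offset": [-0.5, 0, 65], "roll": 0, "hand": 30}
    - {"offset": [-0.5, 0, 71], "roll": 0, "hand": 30}
    - {"offset": [-0.5, 0, 76], "roll": 0, "hand": 30}
    - {"offset": [-0.5, 0, 80], "roll": 0, "hand": 30}
    - {"offset": [-0.5, 0, 83], "roll": 0, "hand": 30}
    - {"offset": [-0.5, 0, 86], "roll": 0, "hand": 30}
    - {"offset": [-0.5, 0, 86], "roll": 0, "hand": 30}
    - {"offset": [-0.5, 0, 86], "roll": 0, "hand": 30}

```text
clock: 30.48
tool_pos: [0.6125, -0.0032, 0.0626]
orientation: [-180.0, 0.0, -178.1]
force: [0.1, 0.3, -1.1]
opening: 0.0437
```

Meshed again. Push home, then release and rise.

Request:
jog_arm:
  motion:
    - {"offset": [0, 0, 3], "roll": 0, "hand": 30}
    - {"offset": [0, 0, 6], "roll": 0, "hand": 30}
    - {"offset": [0, 0, 9], "roll": 0, "hand": 30}
    - {"offset": [0, 0, 11], "roll": 0, "hand": 30}
    - {"offset": [0, 0, 13], "roll": 0, "hand": 30}
    - {"offset": [0, 0, 14.5], "roll": 0, "hand": 30}
    - {"offset": [0, 0, 15.5], "roll": 0, "hand": 30}
    - {"offset": [0, 0, 15.5], "roll": 0, "hand": 30}

```text
clock: 31.15
tool_pos: [0.6124, -0.0032, 0.0484]
orientation: [-180.0, 0.0, -178.1]
force: [-4.7, -0.1, 11.9]
opening: 0.0435
```

Request:
jog_arm:
  motion:
    - {"offset": [0, 0, -1], "roll": 0, "hand": 50}
    - {"offset": [0, 0, -1], "roll": 0, "hand": 56}
    - {"offset": [0, 0, -1], "roll": 0, "hand": 62}
    - {"offset": [0, 0, -1], "roll": 0, "hand": 66}
    - {"offset": [0, 0, -1], "roll": 0, "hand": 66}
    - {"offset": [0, 0, -20], "roll": 0, "hand": 66}
    - {"offset": [0, 0, -50], "roll": 0, "hand": 66}
    - {"offset": [0, 0, -90], "roll": 0, "hand": 66}
    - {"offset": [0, 0, -130], "roll": 0, "hand": 66}
    - {"offset": [0, 0, -150], "roll": 0, "hand": 66}
    - {"offset": [0, 0, -150], "roll": 0, "hand": 66}
    - {"offset": [0, 0, -150], "roll": 0, "hand": 66}

```text
clock: 32.15
tool_pos: [0.613, -0.0029, 0.1986]
orientation: [179.9, 0.2, -178.1]
force: [-0.3, 0.4, -0.8]
opening: 0.0662
```

Run:
```python
from h import *
st(); s=snap('wrist','w10')
for p in [(.6118,-.0025,.066),(.5419,-.0064,.066),(.4722,-.0105,.066)]:
    b=w2p(s,p);print(b);best(s,b[0],b[1],.066)
cv2.imwrite('pics/w10b.png',cv2.resize(s['img'][:,:,::-1],(800,600),interpolation=cv2.INTER_CUBIC))
```

```text
t 32.15 tcp [ 0.613  -0.0029  0.1986] rpy [ 1.7994e+02  1.7000e-01 -1.7813e+02] F [-0.3  0.4 -0.8] M [-0.03  0.06  0.  ] op 66.2 q [  18.   16.  -11.   -0.  -63. -106.]
[256.1668993 185.6134084]
[(np.float32(0.174), np.float32(0.197), 1.9, array([ 0.6112, -0.0025])), (np.float32(0.16), np.float32(0.176), 1.9, array([ 0.6107, -0.0025])), (np.float32(0.155), np.float32(0.187), 2.0, array([ 0.6112, -0.002 ])), (np.float32(0.155), np.float32(0.185), 1.7, array([ 0.6113, -0.0031]))]
[254.53964551 118.02401226]
[(np.float32(0.209), np.float32(0.234), 16.8, array([ 0.5409, -0.0064])), (np.float32(0.204), np.float32(0.228), 16.5, array([ 0.5414, -0.0064])), (np.float32(0.198), np.float32(0.22), 16.9, array([ 0.541 , -0.0069])), (np.float32(0.194), np.float32(0.223), 16.6, array([ 0.5409, -0.0059]))]
[252.39695368  38.63233884]
[(np.float32(0.255), np.float32(0.269), 47.1, array([ 0.4714, -0.011 ])), (np.float32(0.251), np.float32(0.277), 47.1, array([ 0.4718, -0.011 ])), (np.float32(0.251), np.float32(0.28), 47.1, array([ 0.4718, -0.0105])), (np.float32(0.247), np.float32(0.272), 47.1, array([ 0.4714, -0.0105]))]
```

View pics/w10b.png

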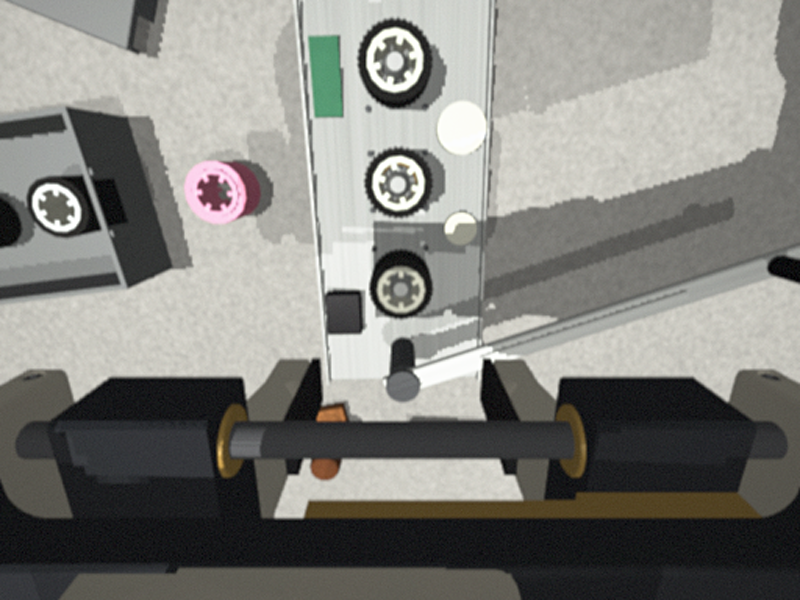

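Run:
```python
from h import *
st(); go((.582,.238,.16,-68.2))
```

```text
t 32.2 tcp [ 0.6122 -0.0031  0.197 ] rpy [ 1.7997e+02  1.0000e-02 -1.7813e+02] F [ 0.   0.5 -0. ] M [-0.05  0.    0.05] op 66.3 q [  18.   16.  -11.   -0.  -63. -106.]
(0.582, 0.238, 0.16, -68.2) -> [ 22.3 241.9  37.1] roll -1.919
```

Request:
jog_arm:
  motion:
    - {"offset": [1, 15, 0], "roll": -0.12, "hand": 60}
    - {"offset": [3, 30, 0], "roll": -0.24, "hand": 50}
    - {"offset": [5, 50, 0], "roll": -0.36, "hand": 40}
    - {"offset": [6, 70, 0], "roll": -0.48, "hand": 32}
    - {"offset": [8, 90, 0], "roll": -0.6, "hand": 32}
    - {"offset": [10, 110, 0], "roll": -0.72, "hand": 32}
    - {"offset": [12, 130, 0], "roll": -0.84, "hand": 32}
    - {"offset": [14, 150, 0], "roll": -0.96, "hand": 32}
    - {"offset": [16, 170, 0], "roll": -1.08, "hand": 32}
    - {"offset": [17, 190, 0], "roll": -1.2, "hand": 32}
    - {"offset": [19, 210, 0], "roll": -1.32, "hand": 32}
    - {"offset": [21, 230, 0], "roll": -1.44, "hand": 32}
    - {"offset": [22, 242, 0], "roll": -1.56, "hand": 32}
    - {"offset": [22, 242, 10], "roll": -1.68, "hand": 32}
    - {"offset": [22, 242, 20], "roll": -1.8, "hand": 32}
    - {"offset": [22, 242, 37], "roll": -1.919, "hand": 32}
    - {"offset": [22, 242, 37], "roll": -1.919, "hand": 32}
    - {"offset": [22, 242, 37], "roll": -1.919, "hand": 32}
    - {"offset": [22, 242, 37], "roll": -1.919, "hand": 32}

```text
clock: 33.78
tool_pos: [0.5825, 0.2378, 0.1597]
orientation: [179.9, -0.0, -68.4]
force: [0.2, 0.3, -0.5]
opening: 0.0322
```

Run:
```python
from h import *
st(); go((.582,.238,.097,-68.2)); s=snap('wrist','w11'); print(w2p(s,(.582,.238,.108))*1.5625)
cv2.imwrite('pics/w11b.png',cv2.resize(s['img'][:,:,::-1],(800,600),interpolation=cv2.INTER_CUBIC))
```

```text
t 33.78 tcp [0.5825 0.2378 0.1597] rpy [ 1.7994e+02 -4.0000e-02 -6.8390e+01] F [ 0.2  0.3 -0.5] M [0.04 0.05 0.03] op 32.2 q [ 40.  20. -11.   0. -59. -18.]
(0.582, 0.238, 0.097, -68.2) -> [-0.4  0.3 62.7] roll -0.003
[403.53388766 340.10802699]
```

View pics/w11b.png

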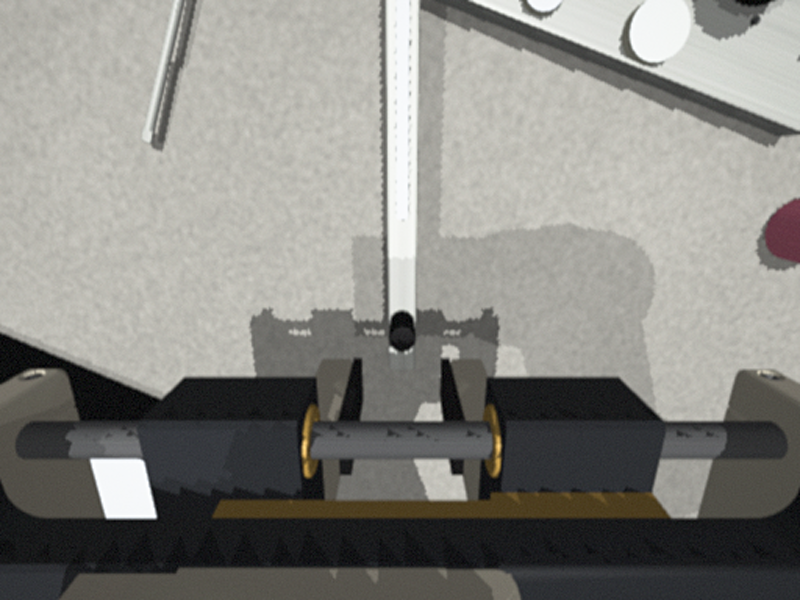

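Request:
jog_arm:
  motion:
    - {"offset": [0, 0, 20], "roll": 0, "hand": 32}
    - {"offset": [0, 0, 40], "roll": 0, "hand": 32}
    - {"offset": [0, 0, 55], "roll": 0, "hand": 32}
    - {"offset": [0, 0, 62], "roll": 0, "hand": 32}
    - {"offset": [0, 0, 62], "roll": 0, "hand": 26}
    - {"offset": [0, 0, 62], "roll": 0, "hand": 22}
    - {"offset": [0, 0, 62], "roll": 0, "hand": 20}
    - {"offset": [0, 0, 62], "roll": 0, "hand": 20}

```text
clock: 34.5
tool_pos: [0.5832, 0.2384, 0.0994]
orientation: [-179.9, 0.0, -68.2]
force: [-0.1, 0.2, -0.2]
opening: 0.0207
```

Run:
```python
from h import *
st()
for f in list(np.arange(.06,1.15,.06)): print(round(f,2),[round(255*(1-np.cos(f))),round(255*np.sin(f))])
```

```text
t 34.5 tcp [0.5832 0.2384 0.0994] rpy [-1.7988e+02  2.0000e-02 -6.8180e+01] F [-0.1  0.2 -0.2] M [-0.    0.1  -0.02] op 20.7 q [ 40.  23. -15.   0. -52. -18.]
0.06 [0, 15]
0.12 [2, 31]
0.18 [4, 46]
0.24 [7, 61]
0.3 [11, 75]
0.36 [16, 90]
0.42 [22, 104]
0.48 [29, 118]
0.54 [36, 131]
0.6 [45, 144]
0.66 [54, 156]
0.72 [63, 168]
0.78 [74, 179]
0.84 [85, 190]
0.9 [96, 200]
0.96 [109, 209]
1.02 [122, 217]
1.08 [135, 225]
1.14 [149, 232]
```

Request:
jog_arm:
  motion:
    - {"offset": [0, 15, 0], "roll": -0.06, "hand": 20}
    - {"offset": [2, 31, 0], "roll": -0.12, "hand": 20}
    - {"offset": [4, 46, 0], "roll": -0.18, "hand": 20}
    - {"offset": [7, 61, 0], "roll": -0.24, "hand": 20}
    - {"offset": [11, 75, 0], "roll": -0.3, "hand": 20}
    - {"offset": [16, 90, 0], "roll": -0.36, "hand": 20}
    - {"offset": [22, 104, 0], "roll": -0.42, "hand": 20}
    - {"offset": [29, 118, 0], "roll": -0.48, "hand": 20}
    - {"offset": [36, 131, 0], "roll": -0.54, "hand": 20}
    - {"offset": [45, 144, 0], "roll": -0.6, "hand": 20}
    - {"offset": [54, 156, 0], "roll": -0.66, "hand": 20}
    - {"offset": [63, 168, 0], "roll": -0.72, "hand": 20}
    - {"offset": [74, 179, 0], "roll": -0.78, "hand": 20}
    - {"offset": [85, 190, 0], "roll": -0.84, "hand": 20}
    - {"offset": [96, 200, 0], "roll": -0.9, "hand": 20}
    - {"offset": [109, 209, 0], "roll": -0.96, "hand": 20}
    - {"offset": [122, 217, 0], "roll": -1.02, "hand": 20}
    - {"offset": [135, 225, 0], "roll": -1.08, "hand": 20}
    - {"offset": [149, 232, 0], "roll": -1.14, "hand": 20}
    - {"offset": [149, 232, 0], "roll": -1.14, "hand": 20}

```text
clock: 36.17
tool_pos: [0.4223, 0.012, 0.0988]
orientation: [-180.0, -0.1, -2.7]
force: [-0.6, 0.9, -0.0]
opening: 0.02
```

Run:
```python
from h import *
st(); s=snap('wrist','w12')
P=np.array([.6767,.0014]);
for a in (0,-.02): 
    t=np.radians(183.3)+a; k=P+.255*np.array([np.cos(t),np.sin(t)]); go((k[0],k[1],.099,3.3))
o=ctrl.get_obs(); d=o['tool_pos'][:2]-P; print(np.hypot(*d), np.radians(183.3)-np.arctan2(d[1],d[0])%(2*np.pi))
```

```text
t 36.17 tcp [0.4223 0.012  0.0988] rpy [-1.7996e+02 -6.0000e-02 -2.7500e+00] F [-0.6  0.9 -0. ] M [-0.07  0.24  0.03] op 20.0 q [ 29.   5. -41.  -0. -44.  59.]
(np.float64(0.4221228367634227), np.float64(-0.013278826874689733), 0.099, 3.3) -> [ 0.7 26.1 -0.2] roll -0.109
(np.float64(0.42188019353279554), np.float64(-0.008184687371869774), 0.099, 3.3) -> [ 0.2 21.  -0.1] roll -0.109
0.25417595018543804 0.10252427764954897
```

Request:
jog_arm:
  motion:
    - {"offset": [0.5, 4, 0], "roll": -0.02, "hand": 20}
    - {"offset": [0.5, 8, 0], "roll": -0.04, "hand": 20}
    - {"offset": [0.5, 12, 0], "roll": -0.06, "hand": 20}
    - {"offset": [0.5, 15, 0], "roll": -0.07, "hand": 20}
    - {"offset": [0.5, 18, 0], "roll": -0.085, "hand": 20}
    - {"offset": [0.5, 20, 0], "roll": -0.1, "hand": 20}
    - {"offset": [0.5, 22, 0], "roll": -0.109, "hand": 20}
    - {"offset": [0.5, 24, 0], "roll": -0.109, "hand": 20}
    - {"offset": [0.5, 26, 0], "roll": -0.109, "hand": 20}
    - {"offset": [0.5, 28, 0], "roll": -0.109, "hand": 20}
    - {"offset": [0.5, 29, 0], "roll": -0.109, "hand": 20}
    - {"offset": [0.5, 29, 0], "roll": -0.109, "hand": 20}

```text
clock: 37.22
tool_pos: [0.4212, -0.016, 0.0979]
orientation: [180.0, 0.0, 3.4]
force: [0.5, 0.4, 0.1]
opening: 0.02
```

Request:
jog_arm:
  motion:
    - {"offset": [0, 1, 0], "roll": 0, "hand": 20}
    - {"offset": [0, 2, 0], "roll": 0, "hand": 20}
    - {"offset": [0, 2.5, 0], "roll": 0, "hand": 20}
    - {"offset": [0, 2.5, 0], "roll": 0, "hand": 20}

```text
clock: 37.55
tool_pos: [0.4214, -0.0179, 0.0979]
orientation: [-180.0, 0.0, 3.4]
force: [-2.4, 3.5, 0.3]
opening: 0.0203
```

Run:
```python
from h import *
st(); s=snap('scene','s1'); t=snap('top','t2')
c=w2p(s,(.55,-.01,.08)).astype(int);print(c)
a=s['img'][c[1]-75:c[1]+75,c[0]-100:c[0]+100,::-1]; cv2.imwrite('pics/s1b.png',cv2.resize(a,None,fx=4,fy=4,interpolation=cv2.INTER_CUBIC))
```

```text
t 37.55 tcp [ 0.4214 -0.0179  0.0979] rpy [-1.7997e+02  3.0000e-02  3.3600e+00] F [-2.4  3.5  0.3] M [1.47 0.95 0.04] op 20.3 q [ 25.   5. -41.  -0. -44.  69.]
[230 179]
```

View pics/s1b.png

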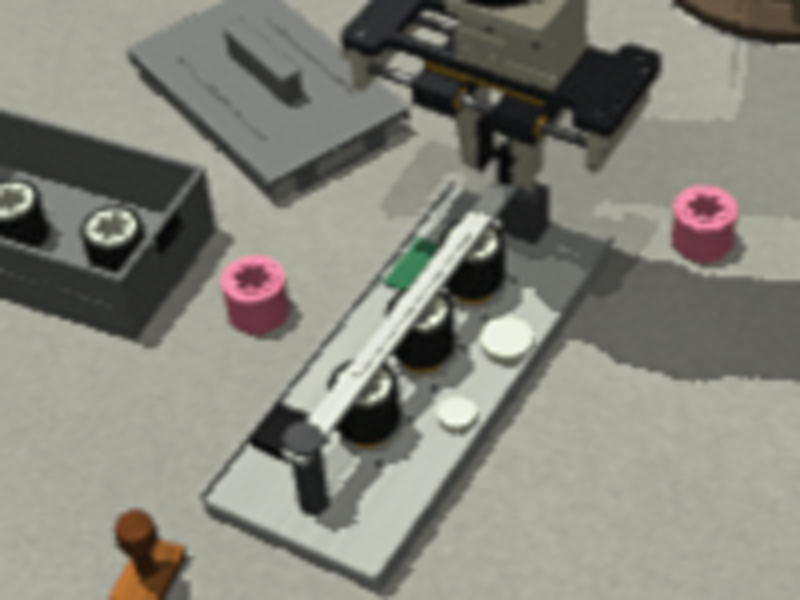

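Request:
jog_arm:
  motion:
    - {"offset": [0, 0.7, 0], "roll": 0, "hand": 20}
    - {"offset": [0, 1.4, 0], "roll": 0, "hand": 20}
    - {"offset": [0, 1.4, 0], "roll": 0, "hand": 20}

```text
clock: 37.9
tool_pos: [0.4215, -0.0182, 0.0978]
orientation: [-179.9, 0.0, 3.3]
force: [-6.1, 13.6, 1.4]
opening: 0.0202
```

Request:
jog_arm:
  motion:
    - {"offset": [0, 0.7, 0], "roll": 0, "hand": 20}
    - {"offset": [0, 1.4, 0], "roll": 0, "hand": 20}
    - {"offset": [0, 1.4, 0], "roll": 0, "hand": 20}

```text
clock: 38.15
tool_pos: [0.4215, -0.0186, 0.0978]
orientation: [-179.8, -0.0, 3.3]
force: [-9.1, 22.5, 3.6]
opening: 0.0201
```

Request:
jog_arm:
  motion:
    - {"offset": [0, -3, 0], "roll": 0, "hand": 20}
    - {"offset": [0, -6, 0], "roll": 0, "hand": 22}
    - {"offset": [0, -6, -20], "roll": 0, "hand": 24}
    - {"offset": [0, -6, -50], "roll": 0, "hand": 30}
    - {"offset": [0, -6, -90], "roll": 0, "hand": 50}
    - {"offset": [0, -6, -130], "roll": 0, "hand": 60}
    - {"offset": [0, -6, -150], "roll": 0, "hand": 60}
    - {"offset": [0, -6, -150], "roll": 0, "hand": 60}
    - {"offset": [0, -6, -150], "roll": 0, "hand": 60}

```text
clock: 38.9
tool_pos: [0.4221, -0.0149, 0.2494]
orientation: [-180.0, -0.2, 3.4]
force: [-0.3, 0.4, -0.7]
opening: 0.057
```

Run:
```python
from h import *
st(); s=snap('wrist','w13'); 
print('knob pred',w2p(s,(.4221,-.0133,.108)))
go((.392,-.313,.25,-109.5))
im=cv2.resize(s['img'][:,:,::-1],(800,600),interpolation=cv2.INTER_CUBIC); cv2.imwrite('pics/w13b.png',im)
```

```text
t 38.9 tcp [ 0.4221 -0.0149  0.2494] rpy [-179.96   -0.18    3.38] F [-0.3  0.4 -0.7] M [-0.08  0.21  0.01] op 57.0 q [ 25.  -5. -28.   0. -67.  68.]
knob pred [255.69550284 186.91026311]
(0.392, -0.313, 0.25, -109.5) -> [-46.8 295.7  -2. ] roll 1.97
```

Request:
jog_arm:
  motion:
    - {"offset": [-3, 18, -2], "roll": 0.12, "hand": 60}
    - {"offset": [-6, 36, -2], "roll": 0.24, "hand": 60}
    - {"offset": [-9, 54, -2], "roll": 0.36, "hand": 60}
    - {"offset": [-12, 72, -2], "roll": 0.48, "hand": 60}
    - {"offset": [-15, 90, -2], "roll": 0.6, "hand": 60}
    - {"offset": [-18, 110, -2], "roll": 0.72, "hand": 60}
    - {"offset": [-20, 130, -2], "roll": 0.84, "hand": 60}
    - {"offset": [-23, 150, -2], "roll": 0.96, "hand": 60}
    - {"offset": [-26, 170, -2], "roll": 1.08, "hand": 60}
    - {"offset": [-30, 190, -2], "roll": 1.2, "hand": 60}
    - {"offset": [-33, 210, -2], "roll": 1.32, "hand": 60}
    - {"offset": [-36, 230, -2], "roll": 1.44, "hand": 60}
    - {"offset": [-40, 250, -2], "roll": 1.56, "hand": 60}
    - {"offset": [-43, 270, -2], "roll": 1.68, "hand": 60}
    - {"offset": [-46, 290, -2], "roll": 1.8, "hand": 60}
    - {"offset": [-47, 296, -2], "roll": 1.92, "hand": 60}
    - {"offset": [-47, 296, -2], "roll": 1.97, "hand": 60}
    - {"offset": [-47, 296, -2], "roll": 1.97, "hand": 60}
    - {"offset": [-47, 296, -2], "roll": 1.97, "hand": 60}

```text
clock: 40.53
tool_pos: [0.3914, -0.3131, 0.2487]
orientation: [179.8, -0.0, -109.4]
force: [0.6, 0.6, -0.1]
opening: 0.0603
```

Run:
```python
from h import *
st(); s=snap('wrist','w14'); 
im=cv2.resize(s['img'][:,:,::-1],(800,600),interpolation=cv2.INTER_CUBIC); cv2.imwrite('pics/w14b.png',im)
```

```text
t 40.53 tcp [ 0.3914 -0.3131  0.2487] rpy [ 1.7985e+02 -1.0000e-02 -1.0939e+02] F [ 0.6  0.6 -0.1] M [0.05 0.06 0.04] op 60.3 q [-16.   4. -20.  -0. -67.  -3.]
```

View pics/w14b.png

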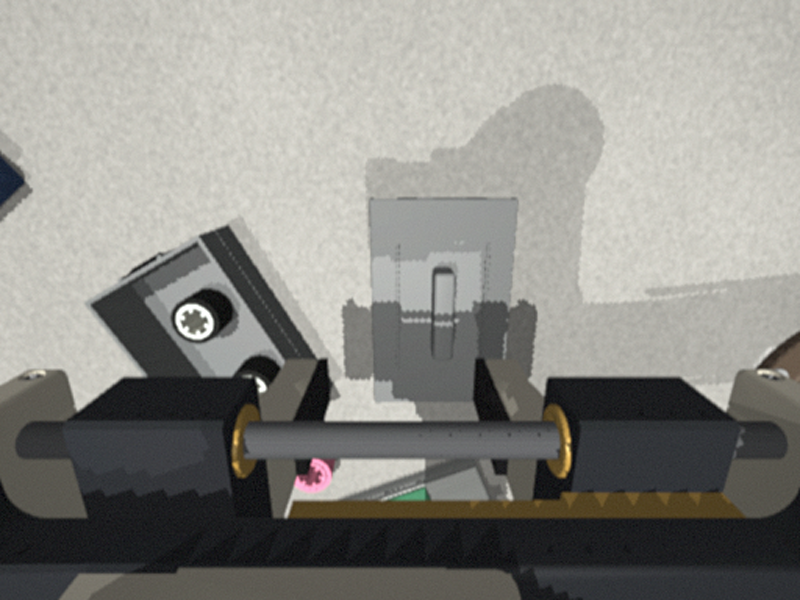

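Run:
```python
from h import *
s=load('w14');k=1.5625
def q(u,v,z): return p2w(s,u/k,v/k,z)[:2]
A=q(370,198,.026);B=q(518,198,.026);C=q(376,401,.026)
print(A,B,C,np.linalg.norm(A-B),np.linalg.norm(A-C))
dx=(B-A)/np.linalg.norm(B-A); dy=(C-A)/np.linalg.norm(C-A); print('ang x',np.degrees(np.arctan2(dx[1],dx[0])),'ang y',np.degrees(np.arctan2(dy[1],dy[0])))
print('plate ctr',(B+C)/2)
r1=q(444,272,.054);r2=q(443.5,360,.054);print('rib',r1,r2,np.linalg.norm(r1-r2),(r1+r2)/2,np.degrees(np.arctan2(*(r2-r1)[::-1])))
```

```text
[ 0.3974759 -0.3751815] [ 0.27894653 -0.33349198] [ 0.46107671 -0.18968249] 0.1256472343950723 0.19609932509710823
ang x 160.62205101831947 ang y 71.0750385299027
plate ctr [ 0.37001162 -0.26158724]
rib [ 0.3582088  -0.30031572] [ 0.38284016 -0.22393175] 0.0802571847371944 [ 0.37052448 -0.26212374] 72.12716810960862
```

Run:
```python
from h import *
go((.3703,-.2618,.12,-109),(.3703,-.2618,.039,-109))
```

```text
(0.3703, -0.2618, 0.12, -109) -> [-41.2  36.9 129.1] roll -0.006
(0.3703, -0.2618, 0.039, -109) -> [-41.2  36.7 210.1] roll -0.006
```

Request:
jog_arm:
  motion:
    - {"offset": [-15, 13, 30], "roll": -0.006, "hand": 60}
    - {"offset": [-30, 26, 60], "roll": -0.006, "hand": 60}
    - {"offset": [-41, 37, 95], "roll": -0.006, "hand": 50}
    - {"offset": [-41, 37, 130], "roll": -0.006, "hand": 50}
    - {"offset": [-41, 37, 160], "roll": -0.006, "hand": 50}
    - {"offset": [-41, 37, 180], "roll": -0.006, "hand": 50}
    - {"offset": [-41, 37, 195], "roll": -0.006, "hand": 50}
    - {"offset": [-41, 37, 205], "roll": -0.006, "hand": 50}
    - {"offset": [-41, 37, 210], "roll": -0.006, "hand": 50}
    - {"offset": [-41, 37, 210], "roll": -0.006, "hand": 40}
    - {"offset": [-41, 37, 210], "roll": -0.006, "hand": 30}
    - {"offset": [-41, 37, 210], "roll": -0.006, "hand": 20}
    - {"offset": [-41, 37, 210], "roll": -0.006, "hand": 10}
    - {"offset": [-41, 37, 210], "roll": -0.006, "hand": 8}
    - {"offset": [-41, 37, 210], "roll": -0.006, "hand": 8}
    - {"offset": [-41, 37, 210], "roll": -0.006, "hand": 8}
    - {"offset": [-41, 37, 210], "roll": -0.006, "hand": 8}

```text
clock: 42.0
tool_pos: [0.3712, -0.2622, 0.0406]
orientation: [-180.0, 0.0, -109.1]
force: [-1.5, 1.7, 6.9]
opening: 0.0186
```

Run:
```python
from h import *
st(); 
w=load('w14');k=1.5625
# tub far rim from this view at z .062
for u,v in [(92,302),(200,238)]: print(p2w(w,u/k,v/k,.062))
go((.3703,-.2618,.17,-109),(.5735,-.289,.17,-81.3))
```

```text
t 42.0 tcp [ 0.3712 -0.2622  0.0406] rpy [-179.95    0.   -109.13] F [-1.5  1.7  6.9] M [ 0.72  0.52 -0.03] op 18.6 q [-10.  14. -41.   0. -36.  -9.]
[ 0.64051146 -0.3747882   0.062     ]
[ 0.53143713 -0.392594    0.062     ]
(0.3703, -0.2618, 0.17, -109) -> [-1.000e-01  9.000e-01 -1.294e+02] roll -0.002
(0.5735, -0.289, 0.17, -81.3) -> [ -41.  -200.  -129.2] roll -0.486
```

```bash
cat > fit.py <<'E'
from h import *
from scipy.optimize import differential_evolution
def rect(hx,hy,z,n=40):
    t=np.linspace(-1,1,n); return np.vstack([np.c_[t*hx,0*t+s*hy] for s in(1,-1)]+[np.c_[0*t+s*hx,t*hy] for s in(1,-1)]),z
R_=[rect(.0585,.0935,.062),rect(.055,.09,.062)]
def prep(n,thr):
    s=load(n); g=cv2.GaussianBlur(cv2.cvtColor(s['img'],cv2.COLOR_RGB2GRAY).astype(np.float32),(0,0),.7)
    m=np.hypot(cv2.Sobel(g,5,1,0),cv2.Sobel(g,5,0,1)); m=np.minimum(m,150); m[thr:]=0
    return dict(K=s['K'],cam_to_world=s['cam_to_world']),m
def score(v,I):
    c,a=np.array(v[:2]),np.radians(v[2]); Rt=np.array([[np.cos(a),-np.sin(a)],[np.sin(a),np.cos(a)]]); tot=0
    for s,m in I:
        T=np.linalg.inv(s['cam_to_world'])
        for pts,z in R_:
            w=np.c_[pts@Rt.T+c,np.full(len(pts),z)]; q=(w@T[:3,:3].T+T[:3,3])@s['K'].T; q=(q[:,:2]/q[:,2:]).astype(np.float32)
            tot+=cv2.remap(m,q[:,:1],q[:,1:],cv2.INTER_LINEAR,borderValue=0).sum()
    return -tot
for names in (['w1'],['w3'],['w14'],['w10'],['w1','w3','w14','w10'],['t0'],['s1'],['s0']):
    I=[prep(n,{'w1':205,'w3':225,'w14':225,'w10':225}.get(n,384)) for n in names]
    r=differential_evolution(score,[(.56,.585),(-.30,-.275),(6.5,10.5)],args=(I,),seed=1,maxiter=60,popsize=12); print(names,r.x.round(4),round(-r.fun))
E
python3 fit.py
python3 - <<'E'
from h import *
k=1
tiles=[]
for n,c in [('w1',(.5735,-.30)),('w14',(.56,-.33)),('w10',(.57,-.22)),('s1',(.5735,-.289))]:
    s=load(n); u=w2p(s,(*c,.062)); x0=int(np.clip(u[0]-66,0,380)); y0=int(np.clip(u[1]-50,0,284)); print(n,x0,y0)
    tiles.append(cv2.resize(s['img'][y0:y0+100,x0:x0+132,::-1],(396,300),interpolation=cv2.INTER_CUBIC))
cv2.imwrite('pics/m1.png',np.vstack([np.hstack(tiles[:2]),np.hstack(tiles[2:])]))
E
```

```text
['w1'] [ 0.5742 -0.2914  8.5539] 22924
['w3'] [ 0.575  -0.2941  8.9579] 23245
['w14'] [ 0.573  -0.2943  9.5192] 19986
['w10'] [ 0.5743 -0.2945  9.1275] 16802
['w1', 'w3', 'w14', 'w10'] [ 0.5747 -0.294   8.9505] 81011
['t0'] [ 0.574  -0.2909  8.6424] 31781
['s1'] [ 0.5754 -0.2895  9.4949] 43143
['s0'] [ 0.5755 -0.2904  9.2403] 45084
w1 190 111
w14 64 154
w10 0 88
s1 76 100
```

View pics/m1.png

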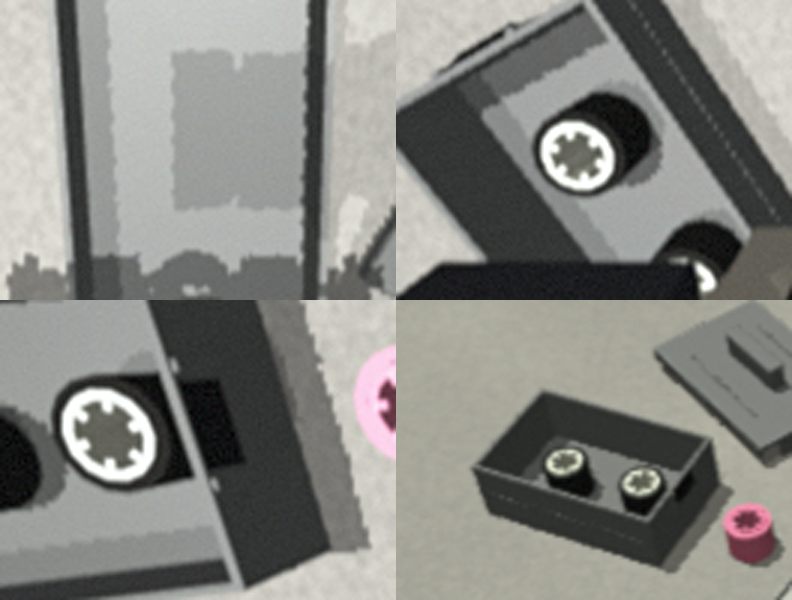

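Run:
```python
from h import *
a=np.radians(8.9); y=np.array([-np.sin(a),np.cos(a)]);x=np.array([np.cos(a),np.sin(a)]); c=np.array([.5747,-.292])
# intensity profile along tub y across the end walls, at z=.062, averaged over x offsets
for n,e in [('w1',-1),('w3',-1),('w14',-1),('w10',1),('s0',1),('s1',1),('t0',1),('t0',-1),('s0',-1)]:
    s=load(n); g=cv2.cvtColor(s['img'],cv2.COLOR_RGB2GRAY).astype(np.float32); pr=[]
    for d in np.arange(.080,.1041,.0015):
        ps=[w2p(s,(*(c+y*e*d+x*o),.062)) for o in np.arange(-.045,-.019,.003)]+[w2p(s,(*(c+y*e*d+x*o),.062)) for o in np.arange(.02,.046,.003)]
        q=np.array(ps,np.float32); v=cv2.remap(g,q[:,:1],q[:,1:],cv2.INTER_LINEAR); pr.append(int(v.mean()))
    print(n,e,pr)
print('d',np.arange(80,104.1,1.5))
```

```text
w1 -1 [109, 111, 110, 110, 111, 111, 107, 85, 130, 199, 206, 206, 209, 209, 209, 208, 209]
w3 -1 [112, 111, 68, 57, 58, 58, 58, 54, 138, 220, 219, 219, 218, 219, 219, 220, 220]
w14 -1 [76, 76, 76, 76, 76, 74, 60, 57, 110, 159, 167, 176, 188, 198, 203, 202, 201]
w10 1 [156, 155, 155, 155, 158, 161, 168, 156, 89, 58, 53, 50, 50, 50, 50, 50, 50]
s0 1 [90, 90, 91, 94, 100, 106, 109, 105, 91, 72, 56, 46, 42, 41, 40, 41, 42]
s1 1 [37, 34, 34, 40, 55, 75, 91, 96, 88, 71, 56, 46, 42, 42, 44, 47, 51]
t0 1 [116, 116, 116, 116, 116, 114, 110, 102, 91, 77, 65, 56, 51, 50, 52, 57, 63]
t0 -1 [35, 36, 36, 36, 39, 47, 60, 76, 91, 103, 111, 115, 117, 118, 118, 118, 118]
s0 -1 [42, 42, 42, 42, 44, 50, 63, 83, 107, 127, 143, 155, 161, 165, 166, 166, 166]
d [ 80.   81.5  83.   84.5  86.   87.5  89.   90.5  92.   93.5  95.   96.5
  98.   99.5 101.  102.5 104. ]
```

Run:
```python
from h import *
go((.3712,-.2622,.17,-109.1),(.575,-.294,.17,-81.05))
```

```text
(0.3712, -0.2622, 0.17, -109.1) -> [-0.000e+00 -1.000e-01 -1.294e+02] roll -0.0
(0.575, -0.294, 0.17, -81.05) -> [ -36.8 -203.1 -129.2] roll -0.49
```

Request:
jog_arm:
  motion:
    - {"offset": [0, 0, -10], "roll": 0, "hand": 8}
    - {"offset": [0, 0, -30], "roll": 0, "hand": 8}
    - {"offset": [0, 0, -60], "roll": 0, "hand": 8}
    - {"offset": [0, 0, -95], "roll": 0, "hand": 8}
    - {"offset": [0, 0, -129], "roll": 0, "hand": 8}
    - {"offset": [-4, -20, -129], "roll": -0.06, "hand": 8}
    - {"offset": [-8, -45, -129], "roll": -0.12, "hand": 8}
    - {"offset": [-12, -70, -129], "roll": -0.18, "hand": 8}
    - {"offset": [-17, -95, -129], "roll": -0.24, "hand": 8}
    - {"offset": [-22, -120, -129], "roll": -0.3, "hand": 8}
    - {"offset": [-26, -145, -129], "roll": -0.36, "hand": 8}
    - {"offset": [-31, -170, -129], "roll": -0.42, "hand": 8}
    - {"offset": [-35, -192, -129], "roll": -0.47, "hand": 8}
    - {"offset": [-37, -203, -129], "roll": -0.49, "hand": 8}
    - {"offset": [-37, -203, -129], "roll": -0.49, "hand": 8}
    - {"offset": [-37, -203, -129], "roll": -0.49, "hand": 8}
    - {"offset": [-37, -203, -129], "roll": -0.49, "hand": 8}
    - {"offset": [-37, -203, -129], "roll": -0.49, "hand": 8}

```text
clock: 43.5
tool_pos: [0.5738, -0.2936, 0.1693]
orientation: [180.0, 0.0, -81.1]
force: [-0.5, -0.7, -1.0]
opening: 0.0182
```

Run:
```python
from h import *
st(); go((.575,-.294,.103,-81.05)); s=snap('wrist','w15'); t=snap('scene','s2')
# lid far-end edge in tool frame: expected plate corners
cv2.imwrite('pics/w15b.png',cv2.resize(s['img'][:,:,::-1],(800,600),interpolation=cv2.INTER_CUBIC))
o=ctrl.get_obs(); p=o['tool_pos']; a=np.radians(o['orientation'][2]+90)
x=np.array([np.cos(a),np.sin(a)]);y=np.array([-x[1],x[0]]); z=p[2]-.0146; c=p[:2]
g=cv2.cvtColor(s['img'],cv2.COLOR_RGB2GRAY).astype(np.float32)
def prof(f,ds):
    out=[]
    for d in ds:
        q=np.array([w2p(s,(*f(d,k),z)) for k in np.linspace(0,1,8)],np.float32); out.append(int(cv2.remap(g,q[:,:1],q[:,1:],cv2.INTER_LINEAR).mean()))
    return out
print(x,y)
ds=np.arange(.092,.106,.001)
print('y-',prof(lambda d,k:c-y*d+x*(-.05+.1*k),ds))
ds=np.arange(.058,.070,.001)
print('x-',prof(lambda d,k:c-x*d-y*(.03+.05*k),ds)); print('x+',prof(lambda d,k:c+x*d-y*(.03+.05*k),ds))
```

```text
t 43.5 tcp [ 0.5738 -0.2936  0.1693] rpy [ 1.7999e+02  2.0000e-02 -8.1120e+01] F [-0.5 -0.7 -1. ] M [ 0.02  0.13 -0.01] op 18.2 q [-10.  21.  -9.  -0. -61.  19.]
(0.575, -0.294, 0.103, -81.05) -> [ 0.6 -1.1 66.3] roll -0.001
[0.98794431 0.1548097 ] [-0.1548097   0.98794431]
y- [171, 172, 171, 170, 169, 152, 181, 200, 196, 196, 196, 197, 198, 198]
x- [154, 153, 154, 150, 146, 177, 180, 178, 179, 178, 178, 177, 176]
x+ [164, 164, 163, 163, 162, 159, 198, 200, 201, 200, 199, 197, 198]
```

Request:
jog_arm:
  motion:
    - {"offset": [1, -0.6, 10], "roll": 0, "hand": 8}
    - {"offset": [1, -0.6, 25], "roll": 0, "hand": 8}
    - {"offset": [1, -0.6, 40], "roll": 0, "hand": 8}
    - {"offset": [1, -0.6, 50], "roll": 0, "hand": 8}
    - {"offset": [1, -0.6, 56], "roll": 0, "hand": 8}
    - {"offset": [1, -0.6, 62], "roll": 0, "hand": 8}
    - {"offset": [1, -0.6, 66], "roll": 0, "hand": 8}
    - {"offset": [1, -0.6, 66], "roll": 0, "hand": 8}
    - {"offset": [1, -0.6, 66], "roll": 0, "hand": 8}

```text
clock: 44.35
tool_pos: [0.5758, -0.2947, 0.1033]
orientation: [-180.0, -0.0, -81.1]
force: [0.5, 0.6, -0.6]
opening: 0.0179
```

Request:
jog_arm:
  motion:
    - {"offset": [-0.3, 1, 0], "roll": 0, "hand": 8}
    - {"offset": [-0.3, 1, 3], "roll": 0, "hand": 8}
    - {"offset": [-0.3, 1, 6], "roll": 0, "hand": 8}
    - {"offset": [-0.3, 1, 8], "roll": 0, "hand": 8}
    - {"offset": [-0.3, 1, 10], "roll": 0, "hand": 8}
    - {"offset": [-0.3, 1, 10], "roll": 0, "hand": 8}

```text
clock: 44.85
tool_pos: [0.5749, -0.2946, 0.0931]
orientation: [-180.0, -0.0, -81.1]
force: [0.4, 0.4, 0.1]
opening: 0.0175
```

Request:
jog_arm:
  motion:
    - {"offset": [0, 0, 2], "roll": 0, "hand": 8}
    - {"offset": [0, 0, 4], "roll": 0, "hand": 8}
    - {"offset": [0, 0, 6], "roll": 0, "hand": 8}
    - {"offset": [0, 0, 7], "roll": 0, "hand": 8}
    - {"offset": [0, 0, 8], "roll": 0, "hand": 8}
    - {"offset": [0, 0, 8], "roll": 0, "hand": 8}

```text
clock: 45.35
tool_pos: [0.5745, -0.2944, 0.0846]
orientation: [180.0, 0.0, -81.1]
force: [1.8, -0.1, -0.3]
opening: 0.0181
```

Request:
jog_arm:
  motion:
    - {"offset": [0, 0, 1.5], "roll": 0, "hand": 8}
    - {"offset": [0, 0, 3], "roll": 0, "hand": 8}
    - {"offset": [0, 0, 4], "roll": 0, "hand": 8}
    - {"offset": [0, 0, 5], "roll": 0, "hand": 8}
    - {"offset": [0, 0, 5.5], "roll": 0, "hand": 8}
    - {"offset": [0, 0, 5.5], "roll": 0, "hand": 8}

```text
clock: 45.85
tool_pos: [0.5741, -0.2945, 0.0807]
orientation: [180.0, -0.0, -81.1]
force: [-4.4, 2.9, 11.4]
opening: 0.0179
```

Request:
jog_arm:
  motion:
    - {"offset": [0, 0, 0.8], "roll": 0, "hand": 8}
    - {"offset": [0, 0, 1.5], "roll": 0, "hand": 8}
    - {"offset": [0, 0, 1.5], "roll": 0, "hand": 8}
    - {"offset": [0, 0, 1.5], "roll": 0, "hand": 8}

```text
clock: 46.18
tool_pos: [0.5742, -0.2945, 0.0806]
orientation: [-180.0, -0.0, -81.0]
force: [-8.2, 6.2, 21.6]
opening: 0.0178
```

Request:
jog_arm:
  motion:
    - {"offset": [0, 0, -1.5], "roll": 0, "hand": 24}
    - {"offset": [0, 0, -2], "roll": 0, "hand": 34}
    - {"offset": [0, 0, -2], "roll": 0, "hand": 44}
    - {"offset": [0, 0, -10], "roll": 0, "hand": 50}
    - {"offset": [0, 0, -40], "roll": 0, "hand": 60}
    - {"offset": [0, 0, -80], "roll": 0, "hand": 60}
    - {"offset": [60, 0, -110], "roll": 0, "hand": 60}
    - {"offset": [60, 0, -120], "roll": 0, "hand": 60}
    - {"offset": [60, 0, -120], "roll": 0, "hand": 60}
    - {"offset": [60, 0, -120], "roll": 0, "hand": 60}

```text
clock: 47.02
tool_pos: [0.5842, -0.3549, 0.1991]
orientation: [-179.9, -0.0, -81.2]
force: [-0.3, 0.4, -0.1]
opening: 0.0598
```

Run:
```python
from h import *
st(); s=snap('scene','s3')
x0,y0=70,90
a=s['img'][y0:y0+150,x0:x0+200,::-1]; cv2.imwrite('pics/s3b.png',cv2.resize(a,None,fx=4,fy=4,interpolation=cv2.INTER_CUBIC))
snap('top','t3')
```

```text
t 47.02 tcp [ 0.5842 -0.3549  0.1991] rpy [-1.799e+02 -4.000e-02 -8.117e+01] F [-0.3  0.4 -0.1] M [ 0.1   0.21 -0.02] op 59.8 q [-15.  23.  -1.  -0. -66.  24.]
```

View pics/s3b.png

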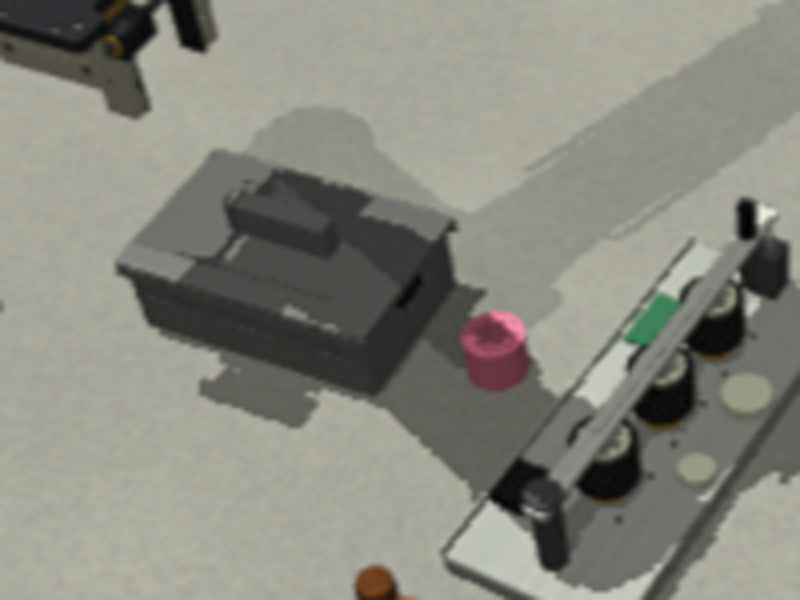

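Run:
```python
from h import *
print(order.close_job()); st()
```

```text
the job is handed in; nothing more can be done
None
the job is handed in; nothing more can be done
```

The job is done as asked and was handed in at about 47 s on the robot's clock.

- **Worn rollers:** two were still fitted, on the near and middle shafts. I pulled both and stood them in the tub. The far shaft was already empty.
- **New rollers:** all three are fully home. I measured the tooth and spline angles in the images beforehand, so each meshed first time without rocking. Each was pressed onto its seat with 12–18 N, and the wrist camera then showed all three at home position and angle.
- **Keeper bar:** it swung in to its stop. The push rose to 22 N with almost no further travel, well past the 5–8 N the detent ball needs. The last scene picture shows it lying across the shafts.
- **Lid:** it had been knocked aside by several centimetres, so I located it again and set it on the tub. It reached its home height and did not move further under 21.6 N. The last scene picture shows it flat.

I could not see the keeper's click or the lid's snap directly, so I judged both from force and height readings. I made no before-and-after check on the stapler, stamp and screwdriver, but the arm never came near them.

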